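Gauge the relief blocks and put them away

TASK

Check the row of relief printing blocks for height, one block at a time from the robot's left to its right so that the readings keep the row's order: with the gauge's lift lever raised, lay the block face up on the anvil with its end under the measuring foot, let go of it, lower the lever fully so that the foot rests on the block for a good second, and raise the lever well clear before you take the block out. Lay the gauged blocks face up and flat in the wooden case, then lower its lid fully shut without slamming it, and leave the gauge empty with its lever fully down. Leave everything else on the bench where it is.

Things in the scene. Friction and masses are not known exactly. Their poses are not given: they have to be found in the camera images.
- gauge: Bench thickness gauge, fixed: grey base, top (the anvil) 22 mm high, x -90..+110, y +-50 mm; 28 mm column at x +85, 166 mm tall; an arm holds a black head (26 x 50 mm, z 108..163) over x +30. Origin on the table; x from the open front to the column, y left, z up. Feed a block in lying along x from the open front, gripped near its front end so that the hand clears the head.
- anvil (a point): The point of the anvil's top straight under the foot (gauge x +30, y 0, z 22 mm). Axes as the gauge.
- gauge_foot: Round flat sprung measuring foot under the head, 18 mm across; origin: centre of its underside. With nothing under it, it is 20 mm above the anvil at lever down, 38 mm at lever up. It yields up to 9 mm upwards; with the lever down on a 23 mm block it presses with about 2 N.
- lift_lever (a joint): Angle of the foot's lift lever on the right (-y) side of the head, rad: 0 fully down, 0.9 fully up; raises the foot 20 mm per rad. It pivots about the gauge's x axis, free end towards gauge -y. Stiff (about 1.6 N at the knob); it stays where it is left.
- lever_knob (a point): Middle of the lever's grip, a round black knob 14 mm across, 26 mm long, along the lever: 62 mm right (-y) of and 10 mm below the pivot with the lever down, 46 mm right of and 42 mm above it when up. Best pinched from above, fingers closing along the gauge's x, and led along its arc.
- lever_pivot (a point): Lever pivot (gauge x +30, y -29, z 145 mm); axes as the gauge.
- block_a: Relief printing block, the leftmost (from the robot's left, +y) of the four places in the row at the start: wood body with a metal printing face on top, 120 (x) x 34 (y) x 23 mm (z), 70 to 120 g, lying face up. Origin: centre of its underside; z is up out of the face. May be absent.
- block_b: Relief printing block, the second (from the robot's left, +y) of the four places in the row at the start: wood body with a metal printing face on top, 120 (x) x 34 (y) x 23 mm (z), 70 to 120 g, lying face up. Origin: centre of its underside; z is up out of the face. May be absent.
- block_c: Relief printing block, the third (from the robot's left, +y) of the four places in the row at the start: wood body with a metal printing face on top, 120 (x) x 34 (y) x 23 mm (z), 70 to 120 g, lying face up. Origin: centre of its underside; z is up out of the face. May be absent.
- block_d: Relief printing block, the rightmost (from the robot's left, +y) of the four places in the row at the start: wood body with a metal printing face on top, 120 (x) x 34 (y) x 23 mm (z), 70 to 120 g, lying face up. Origin: centre of its underside; z is up out of the face. May be absent.
- case: Block case, fixed: open wooden box, outside 164 (x) x 252 (y) x 46 mm, walls and floor 6 mm. Origin: centre of its underside; front faces -x, the lid's hinge runs along the top of the far (+x) wall. Roomy enough for three blocks side by side along its x, 68 mm apart, with fingers between them.
- case_in (a point): Centre of the case's inner floor (6 mm above the table); axes as the case.
- case_lid (a joint): Angle of the case's lid, rad: 0 shut, 1.57 upright, up to 1.75. Wooden panel 176 x 252 x 8 mm, 0.3 kg, on a stiff hinge: it stays at any angle and must be pushed all the way down (about 2 N at its edge).
- lid_edge (a point): Middle of the lid's free edge, half way through its thickness, 176 mm from the hinge; the shut lid overhangs the case's front by 12 mm.
- lid_hinge (a point): Middle of the hinge line (case x +82, y 0, z 46 mm); the line runs along the case's y. Axes as the case.
- ink_tin: Bystander: round ink tin, 84 mm across, 50 mm tall. Leave alone.
- loupe: Bystander: small stand magnifier, 42 mm across, 35 mm tall. Leave alone.
- ink_knife: Bystander: ink spatula 200 mm long lying flat. Leave alone.
- bone_folder: Bystander: flat bone folder 150 x 22 x 6 mm. Leave alone.
- tape_roll: Bystander: roll of paper tape 90 mm across, 24 mm tall, lying flat. Leave alone.
- quoin: Bystander: steel locking wedge 50 x 30 x 18 mm. Leave alone.
There are look-alikes about, which are no part of the job. What is shaped like the block_d but purple or red is not meant.

How it is judged:
By the outcome, as a careful person would: the job done as asked, in the order asked, and still so for the second after the job is handed in, with the robot touching nothing.
Of block_a, block_b, block_c, block_d only 2 to 3 are there at a start; the rules pass over those that are not, and their reading is None.
At some moment in a run one of block_a, block_b, block_c, block_d may be knocked a few centimetres aside while the robot is not near it.
It also fails if it takes over 210 s, if anything falls off the work surface, if the arm or the gripper's body presses on something with over 40 N, if the wrist force passes 120 N, or if a joint passes its speed limit or range.

ROBOT

A 7-joint arm with a two-finger parallel gripper is mounted at the origin on the work surface. World frame = base frame: x ahead of the robot, y to its left, z up, the work surface at z = 0. Lengths are in m, angles in rad, forces in N, time in s.
With the tool pointing down it reaches from about 0.4 to 0.875 m from the base axis. Payload 6.5 kg.
Tool frame: the origin (TCP) lies at the very end of the fingers, on their centre line; the grasp point (between the pads) lies 19 mm behind it (bot.pinch_z is the distance from the TCP to the grasp point, in m); y points along the fingers, z is the direction in which the jaws open and shut, and the axes are right-handed (so a half turn about y gives the same grasp; the last joint's range is limited). The gripper opens to 85 mm and grips with 20 to 120 N. Pads are 22 mm wide; open, the fingers measure 114 mm over their backs; the gripper's body (76 mm by 85 mm) begins 54 mm behind the grasp point. The pads swing forward as they close: fully open they stand 13 mm farther back than shut.
Start: joints at [1.094, 0.536, -0.004, 1.538, 0.003, 1.067, -0.071], TCP at [0.26, -0.596, 0.231] pointing down, gripper open.
Joint ranges: [-2.7, 2.7], [-0.37, 2.16], [-1.27, 1.26], [0.24, 2.4], [-1.31, 4.45], [0.19, 1.91], [-2.76, 2.76]. Speed limits (rad/s): [2.39, 2.39, 3.14, 3.14, 3.14, 3.14, 3.14].

INTERFACE

Orientations are given as a unit quaternion [x, y, z, w].
In Python, from plant import bot gives the robot as it stands.
- The arm moves only by the tool jog_arm, never from a script. Its argument "steps" is a list of rows, each a list of 7 numbers: the shift along the tool's x, y, z normalised to -1 to 1, where 1 is 0.25 m, then the turn, a rotation vector about the tool's x, y, z normalised to -1 to 1, where 1 is 180 degrees, then the closure, from 0 (fully open) to 1 (shut). In form: [[tx, ty, tz, wx, wy, wz, gripper], ...]. A call has 1 to 8 rows; each row is the pose to reach, as a shift and turn from the pose commanded when the call began, along the tool's axes at that moment, turning the shorter way round; what a row does not reach only later rows make up. A row lasts 1/10 s, in which the tool goes at most 50 mm and 8.59 degrees, less where a joint would pass 70% of its speed; a pose out of reach is approached as far as the arm can. A call with a number of a shift or a turn outside -1 to 1 is refused whole. A call with a gripper value outside its range is refused whole. The fingers move at their own pace and stop on an object; the grip force is fixed at half the most. Time passes only in rows, so rows that repeat a pose let the fingers close. It gives the time, the measured TCP pose, the force and the opening at its end, in the units of the state.
- bot.state(): the state, without advancing time (a new reading comes with each control period).
- bot.camera(name): name is "scene" or "side" or "wrist"; returns the picture (480x640x3 uint8, red, green, blue); there is no depth.
- bot.camera_info(name): a dict with "fx", "fy", "cx", "cy" (pixels), "origin" and "orientation" of the camera in the world. Camera axes: x right, y down, z forward; pixel columns grow to the right and rows downward; lengths in m; the calibration is good to about 2 mm. A picture is of the moment at which its call begins: read the wrist's pose just before it. camera_info takes no time and is no camera call; for the wrist camera it gives the pose at the moment of the call.
- bot.close_job(): hands the job in, once; it reports no verdict.
The state is a dict: "clock": time; "joint_positions": joint angles; "qvel": joint speeds; "tau": joint torques, N m; "ee_pos": TCP position; "tcp_rot": TCP orientation; "wrist_force": force on the tool from outside, world axes, zero at the start; "moment": the same for the moment, N m; "finger_gap": finger opening in m.
Only numpy, scipy, OpenCV 4.12 (cv2) and the standard library are available. Lean on these libraries where they do the work, as an engineer would, in place of code of your own. Each camera call takes 0.05 s, during which the arm holds its last target.

## Working session

There is one attempt and no reset: what is moved stays moved. The work goes in short steps, Python scripts to look and compute and a tool call to move; the robot and the scene stay as the last step left them, time stands still between calls to the robot, and variables do not carry over. Pictures are saved under pics/ and viewed, and the job is handed in when it is done.

Besides the shell and the picture viewer there is one more tool, called after "Emit:" as name(argument=value, ...) on one line, values as JSON. jog_arm: Moves the arm, as the interface text tells. Its arguments: {"type":"object","properties":{"steps":{"type":"array","items":{"type":"array","items":{"type":"number"}}}},"required":["steps"]}

```bash
ls; mkdir -p pics
python3 - <<'E'
from plant import bot
import cv2
print(bot.state())
for n in ["scene","side","wrist"]:
    print(n,bot.camera_info(n))
    cv2.imwrite(f"pics/{n}0.png",cv2.cvtColor(bot.camera(n),cv2.COLOR_RGB2BGR))
print(bot.pinch_z)
E
```

```text
pics
{'clock': 0.0, 'joint_positions': array([ 1.09378428,  0.53716162, -0.00446558,  1.53887943,  0.00261948,
        1.06728734, -0.07123027]), 'qvel': array([ 5.81391079e-04, -7.74135121e-04, -1.75459772e-03,  5.03503943e-05,
        3.14457942e-04,  1.10874348e-03, -5.49111991e-04]), 'tau': array([-4.38114384e-04, -5.83414006e+01,  1.04794398e+00, -2.59100407e+01,
        1.20778335e-02,  9.59771744e-03, -3.61591589e-06]), 'ee_pos': array([ 0.25932059, -0.59534114,  0.23041333]), 'tcp_rot': array([-0.14441995,  0.69282421, -0.69164888,  0.14408095]), 'wrist_force': array([-0.706099  , -0.19488376,  0.75610023]), 'moment': array([-0.0141793 , -0.00449248, -0.01715496]), 'finger_gap': 0.08537256122414723}
scene {'fx': 597.3801992360002, 'fy': 597.3801992360002, 'cx': 316.9185108590987, 'cy': 245.1289793785528, 'origin': array([1.26631276, 0.59902056, 1.11735634]), 'orientation': array([ 0.40316604,  0.83787267, -0.32765422, -0.16753879])}
side {'fx': 484.95470908759546, 'fy': 484.95470908759546, 'cx': 314.89695198846584, 'cy': 246.2476236675299, 'origin': array([ 0.23340466, -0.58952981,  0.90219992]), 'orientation': array([ 0.91336879, -0.22294156,  0.07863355, -0.33146837])}
wrist {'fx': 387.1255554397866, 'fy': 387.1255554397866, 'cx': 322.4014177261946, 'cy': 240.24381730421007, 'origin': array([ 0.32250231, -0.56827202,  0.37256632]), 'orientation': array([ 0.82856974, -0.54304057, -0.07531621,  0.11360718])}
0.0187
```

View pics/scene0.png

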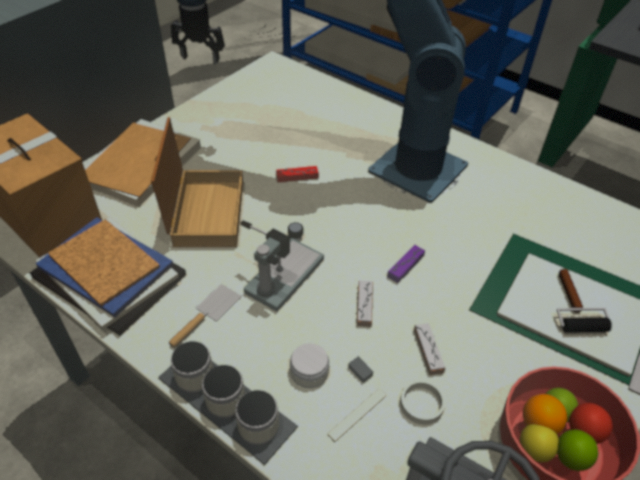

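View pics/side0.png

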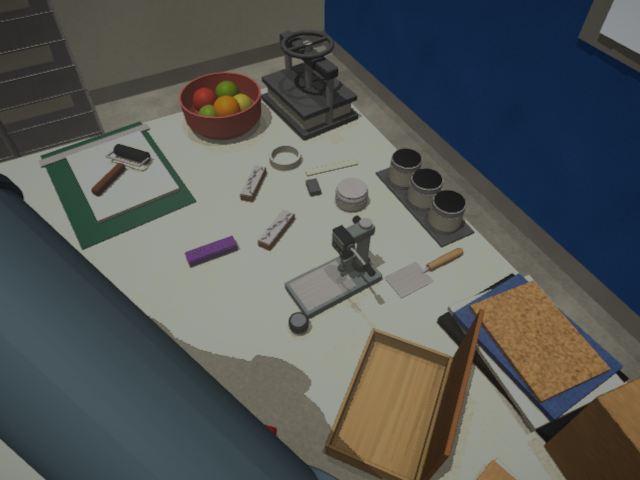

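View pics/wrist0.png

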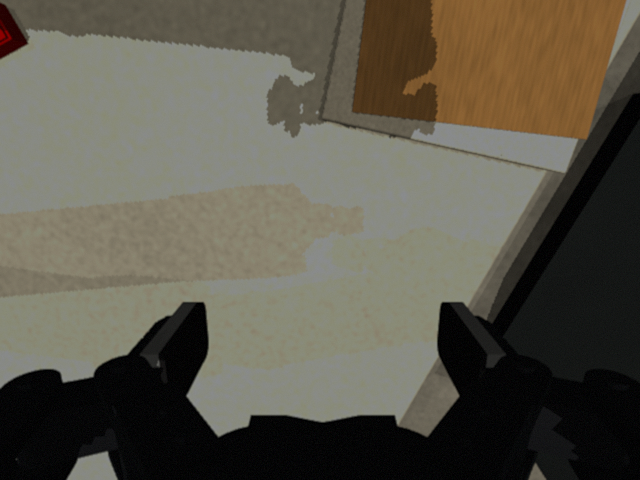

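Scene view: two printing blocks at about (365,303) and (430,348), gauge at (285,265), open case at (205,205), and purple and red look-alikes. I'll enlarge the regions to pick points.

```bash
cat > h.py <<'E'
import numpy as np, cv2
from scipy.spatial.transform import Rotation as R
from plant import bot
def shot(n,f):
    info=bot.camera_info(n); im=cv2.cvtColor(bot.camera(n),cv2.COLOR_RGB2BGR); cv2.imwrite(f"pics/{f}.png",im); return im,info
def crop(im,x0,y0,x1,y1,s,f):
    cv2.imwrite(f"pics/{f}.png",cv2.resize(im[y0:y1,x0:x1],None,fx=s,fy=s,interpolation=cv2.INTER_CUBIC))
def plane(info,uv,z):
    o=np.array(info['origin']);Rm=R.from_quat(info['orientation'])
    uv=np.atleast_2d(uv).astype(float)
    d=Rm.apply(np.c_[(uv[:,0]-info['cx'])/info['fx'],(uv[:,1]-info['cy'])/info['fy'],np.ones(len(uv))])
    return o+d*((z-o[2])/d[:,2])[:,None]
def proj(info,p):
    p=np.atleast_2d(p);q=R.from_quat(info['orientation']).inv().apply(p-info['origin'])
    return np.c_[q[:,0]/q[:,2]*info['fx']+info['cx'],q[:,1]/q[:,2]*info['fy']+info['cy']]
def tri(i1,u1,i2,u2):
    A=[];b=[]
    for i,u in((i1,u1),(i2,u2)):
        d=R.from_quat(i['orientation']).apply([(u[0]-i['cx'])/i['fx'],(u[1]-i['cy'])/i['fy'],1]);d/=np.linalg.norm(d)
        M=np.eye(3)-np.outer(d,d);A.append(M);b.append(M@i['origin'])
    p=np.linalg.lstsq(np.vstack(A),np.hstack(b),rcond=None)[0]
    return p,[np.linalg.norm(a@p-c) for a,c in zip(A,b)]
E
python3 - <<'E'
import cv2
from h import crop
s=cv2.imread("pics/scene0.png");d=cv2.imread("pics/side0.png")
crop(s,220,200,470,390,3.2,"c1");crop(s,140,110,260,260,4,"c2")
crop(d,170,140,400,350,2.8,"c3");crop(d,280,290,500,480,3,"c4")
E
```

```text
(no output)
```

View pics/c1.png

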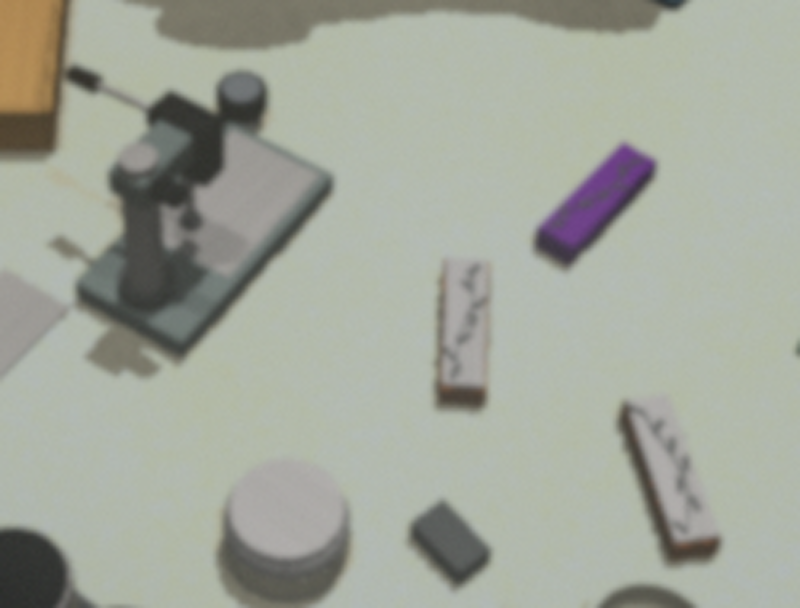

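View pics/c2.png

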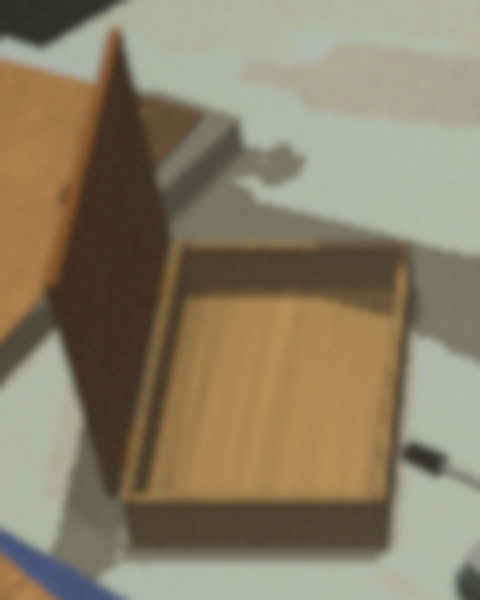

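View pics/c3.png

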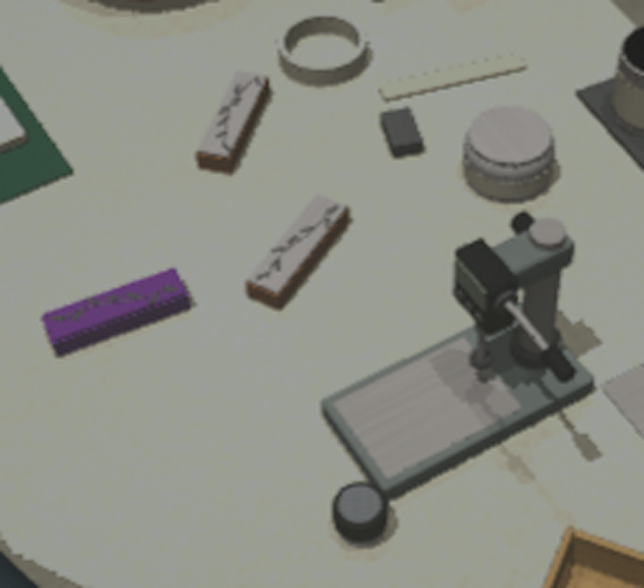

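View pics/c4.png

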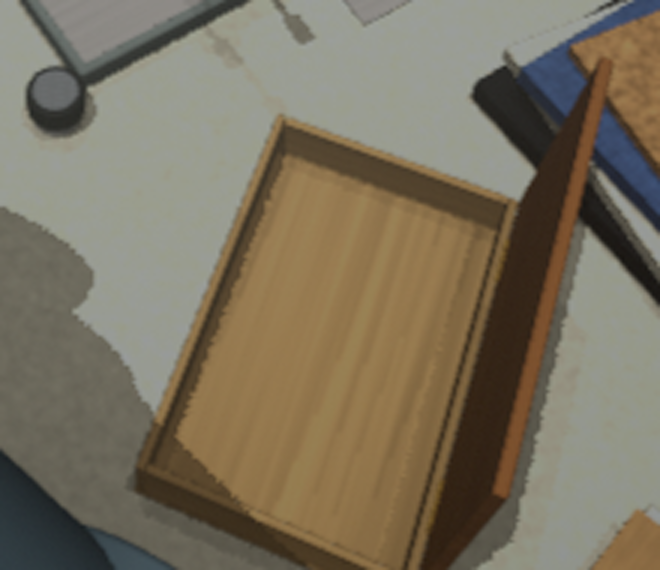

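```bash
cat > m1.py <<'E'
from h import *
np.set_printoptions(precision=4,suppress=True)
si=bot.camera_info("scene");di=bot.camera_info("side")
c1=lambda p:np.array(p)/3.2+[220,200]-.35
c2=lambda p:np.array(p)/4+[140,110]-.35
c3=lambda p:np.array(p)/2.8+[170,140]-.35
c4=lambda p:np.array(p)/3+[280,290]-.35
print("gauge scene",plane(si,c1([[331,180],[183,343],[79,287]]),.022))
print("gauge side",plane(di,c3([[324,406],[386,489],[592,380]]),.022))
print("case scene",plane(si,c2([[176,243],[411,243],[388,500],[122,497]]),.046))
print("case side",plane(di,c4([[282,119],[514,203],[140,468],[412,568]]),.046))
print("b1 scene",plane(si,c1([[444,259],[491,262],[486,388],[439,387]]),.023))
print("b1 side",plane(di,c3([[322,197],[350,210],[249,283],[280,296]]),.023))
print("b2 scene",plane(si,c1([[628,402],[665,397],[719,537],[674,545]]),.023))
print("b2 side",plane(di,c3([[240,72],[269,80],[199,153],[231,162]]),.023))
print("knob",tri(si,c1([83,78]),di,c3([561,363])))
print("foot",tri(si,c1([190,218]),di,c3([483,362])))
print("headtop centre",tri(si,c1([187,120]),di,c3([487,270])))
print("coltop",tri(si,c1([138,160]),di,c3([549,234])))
print("lid corner A",tri(si,c2([114,32]),di,c4([500,495])))
print("lid corner B",tri(si,c2([52,287]),di,c4([604,62])))
print("loupe",plane(si,c1([241,87]),.035),plane(di,c3([360,500]),.035))
E
python3 m1.py
```

```text
gauge scene [[ 0.4667  0.0116  0.022 ]
 [ 0.6577  0.0258  0.022 ]
 [ 0.6668 -0.067   0.022 ]]
gauge side [[ 0.4584 -0.0039  0.022 ]
 [ 0.4675 -0.095   0.022 ]
 [ 0.6603 -0.0803  0.022 ]]
case scene [[ 0.4756 -0.4715  0.046 ]
 [ 0.3727 -0.346   0.046 ]
 [ 0.5638 -0.1867  0.046 ]
 [ 0.6661 -0.3165  0.046 ]]
case side [[ 0.5632 -0.2013  0.046 ]
 [ 0.6629 -0.3225  0.046 ]
 [ 0.3715 -0.3574  0.046 ]
 [ 0.4784 -0.4726  0.046 ]]
b1 scene [[0.477  0.1261 0.023 ]
 [0.4573 0.155  0.023 ]
 [0.5545 0.2177 0.023 ]
 [0.5746 0.1914 0.023 ]]
b1 side [[0.5541 0.2044 0.023 ]
 [0.5695 0.1783 0.023 ]
 [0.4559 0.141  0.023 ]
 [0.4734 0.1155 0.023 ]]
b2 scene [[0.5018 0.302  0.023 ]
 [0.4818 0.32   0.023 ]
 [0.5571 0.4066 0.023 ]
 [0.5811 0.3865 0.023 ]]
b2 side [[0.555  0.396  0.023 ]
 [0.5755 0.3719 0.023 ]
 [0.4771 0.3086 0.023 ]
 [0.4988 0.2838 0.023 ]]
knob (array([ 0.5898, -0.1255,  0.1413]), [np.float64(0.0017717067383179878), np.float64(0.001771706738318551)])
foot (array([ 0.5809, -0.0362,  0.0438]), [np.float64(0.0025451707060148445), np.float64(0.0025451707060147066)])
headtop centre (array([ 0.5817, -0.0333,  0.1513]), [np.float64(0.0019833163173313727), np.float64(0.001983316317331235)])
coltop (array([ 0.6365, -0.0295,  0.1588]), [np.float64(0.0017888174226954885), np.float64(0.001788817422695195)])
lid corner A (array([ 0.4819, -0.4881,  0.2161]), [np.float64(0.0011059127104981997), np.float64(0.0011059127104977348)])
lid corner B (array([ 0.6733, -0.3289,  0.2157]), [np.float64(0.0014364812007203885), np.float64(0.0014364812007197822)])
loupe [[ 0.4424 -0.0987  0.035 ]] [[ 0.4427 -0.1019  0.035 ]]
```

Run:
```python
from h import *
si=bot.camera_info("scene");di=bot.camera_info("side")
st=bot.state();print(st['ee_pos'],st['tcp_rot'],R.from_quat(st['tcp_rot']).as_matrix())
p=st['ee_pos'];Rm=R.from_quat(st['tcp_rot']).as_matrix()
g=[p+Rm@[0,0,s*.05]+Rm@[0,-.013,0] for s in(-1,1)]
uv=proj(si,[p]+g+[[0,0,0]]);print(uv)
s=cv2.imread("pics/scene0.png")
o=cv2.resize(s[0:240,150:500],None,fx=2.2,fy=2.2,interpolation=cv2.INTER_CUBIC)
for u in uv: cv2.circle(o,tuple(int(round(v)) for v in (u-[150,0])*2.2),3,(0,0,255),1)
cv2.imwrite("pics/c5.png",o)
```

```text
[ 0.25933018 -0.59547057  0.23058666] [-0.14438448  0.69271997 -0.69175879  0.14409002] [[-9.16782376e-01 -6.84945632e-04  3.99386537e-01]
 [-3.99387103e-01  1.24578361e-03 -9.16781539e-01]
 [ 1.30396310e-04 -9.99998989e-01 -1.41567091e-03]]
[[200.35441357  63.85349054]
 [216.47232808  62.24725209]
 [183.22290334  57.11431615]
 [417.32410947 167.51760321]]
```

View pics/c5.png

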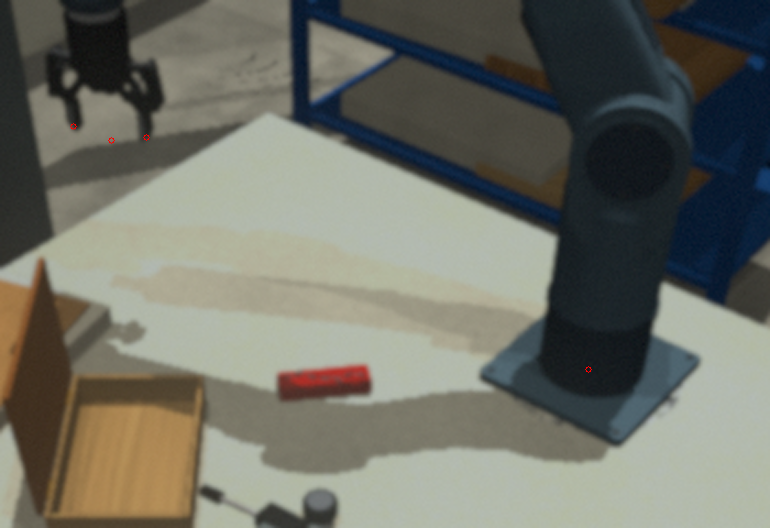

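```bash
cat >> h.py <<'E'
np.set_printoptions(precision=4,suppress=True)
def Rdown(yaw):
    # camera (-tool x) heading yaw in world, tool y down
    c,s=np.cos(yaw),np.sin(yaw)
    x=np.array([-c,-s,0]);y=np.array([0,0,-1.]);return R.from_matrix(np.c_[x,y,np.cross(x,y)])
def row(p,yaw=None,p0=None,q0=None,g=None):
    st=bot.state(); p0=st['ee_pos'] if p0 is None else p0; q0=R.from_quat(st['tcp_rot']) if q0 is None else q0
    t=q0.inv().apply(np.array(p)-p0)/.25
    w=np.zeros(3) if yaw is None else (q0.inv()*Rdown(yaw)).as_rotvec()/np.pi
    n=int(np.ceil(max(np.linalg.norm(t)*5,np.linalg.norm(w)*180/8.59)))
    return np.round(np.r_[t,w],4),n
E
python3 - <<'E'
from h import *
w=bot.camera_info("wrist");st=bot.state()
q=R.from_quat(st['tcp_rot'])
print(q.inv().apply(w['origin']-st['ee_pos']), (q.inv()*R.from_quat(w['orientation'])).as_matrix())
print(row([.46,-.03,.38],np.deg2rad(4)))
E
```

```text
[-0.0688 -0.1421  0.0001] [[ 0.0006  0.9629  0.2699]
 [-0.0002 -0.2699  0.9629]
 [ 1.     -0.0006  0.0001]]
(array([-1.6392, -0.5954, -1.7539,  0.0004,  0.1086,  0.0001]), 13)
```

Emit:
jog_arm(steps=[[-0.1,-0.6,-0.1,0,0.02,0,0],[-0.82,-0.6,-0.88,0,0.1086,0,0],[-0.82,-0.6,-0.88,0,0.1086,0,0],[-0.82,-0.6,-0.88,0,0.1086,0,0],[-0.82,-0.6,-0.88,0,0.1086,0,0],[-0.82,-0.6,-0.88,0,0.1086,0,0],[-0.82,-0.6,-0.88,0,0.1086,0,0],[-0.82,-0.6,-0.88,0,0.1086,0,0]])

```text
clock: 0.95
ee_pos: [0.3629, -0.3071, 0.3835]
tcp_rot: [0.026, -0.706, 0.707, -0.029]
wrist_force: [0.4, 0.2, -0.3]
finger_gap: 0.0854
```

Run:
```python
from h import *
print(row([.46,-.03,.38],np.deg2rad(4)))
```

```text
(array([-0.4738,  0.0151, -1.0748, -0.0002,  0.0027, -0.0012]), 6)
```

Emit:
jog_arm(steps=[[-0.47,0.015,-1.0,0,0,0,0],[-0.47,0.015,-1.0,0,0,0,0],[-0.47,0.015,-1.0,0,0,0,0],[-0.47,0.015,-1.0,0,0,0,0],[-0.47,0.015,-1.0,0,0,0,0],[-0.47,0.015,-1.0,0,0,0,0],[-0.47,0.015,-1.0,0,0,0,0]])

```text
clock: 1.65
ee_pos: [0.4603, -0.0508, 0.3772]
tcp_rot: [-0.027, 0.707, -0.706, 0.027]
wrist_force: [0.0, 0.5, -0.5]
finger_gap: 0.0856
```

Run:
```python
from h import *
im,i=shot("wrist","w1");print(bot.state()['ee_pos'],bot.state()['joint_positions'])
import pickle;pickle.dump(i,open("pics/w1.pkl","wb"))
```

```text
[ 0.4597 -0.0536  0.3771] [ 0.3467  0.0925 -0.3511  1.7974  0.0331  1.2582 -1.5109]
```

View pics/w1.png

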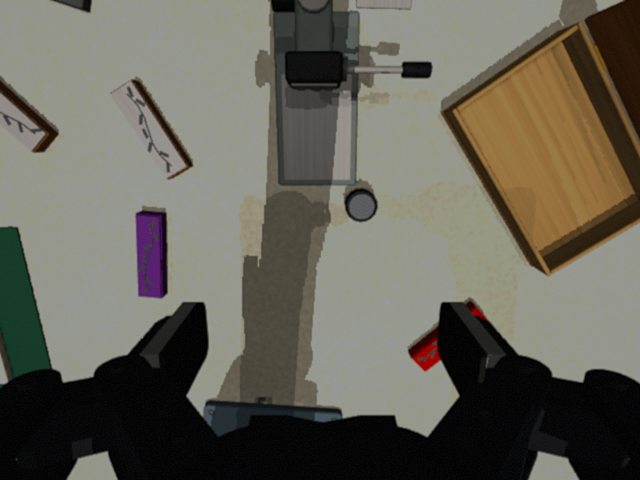

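Wrist view: gauge with front edge at row ~184 (cols 278–355), head (315,68), knob (417,69) pointing right, blocks at (150,125) and (25,115), and case at right. Now I'll measure from it.

Run:
```python
from h import *
im=cv2.imread("pics/w1.png")
crop(im,240,0,460,230,2.6,"c6"); crop(im,0,60,210,200,3.8,"c7"); crop(im,430,0,640,290,2.0,"c8")
```

```text
(no output)
```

View pics/c6.png

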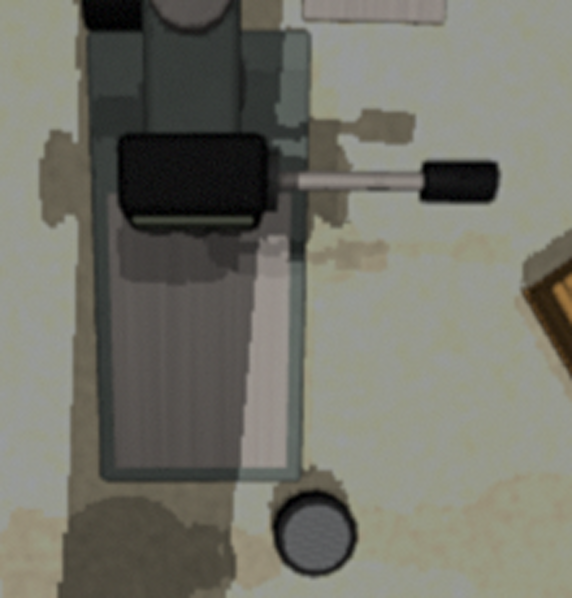

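View pics/c7.png

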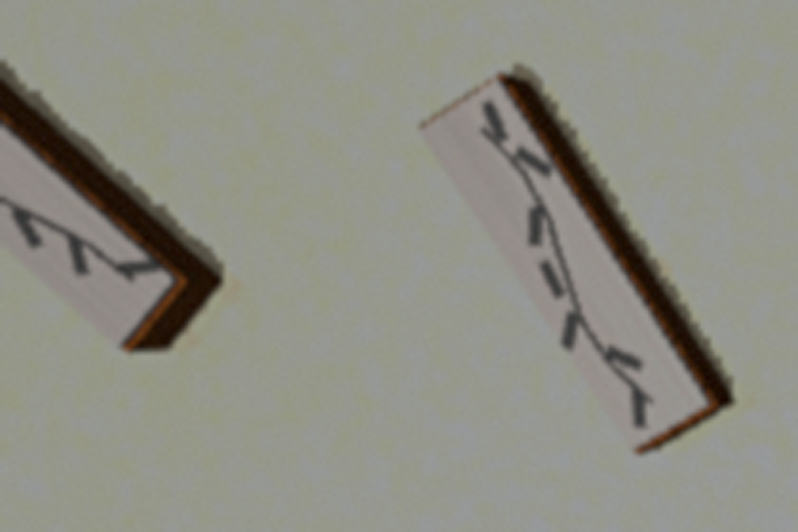

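View pics/c8.png

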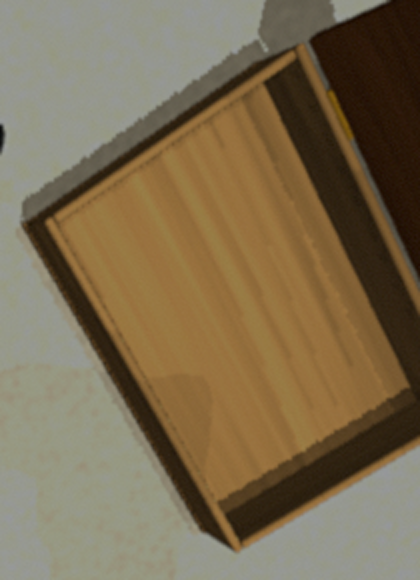

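Run:
```python
from h import *
import pickle
w=pickle.load(open("pics/w1.pkl","rb"));si=bot.camera_info("scene");di=bot.camera_info("side")
c6=lambda p:np.array(p)/2.6+[240,0]-.3
c7=lambda p:np.array(p)/3.8+[0,60]-.35
c8=lambda p:np.array(p)/2.0+[430,0]-.25
def d(P): return np.linalg.norm(np.diff(np.vstack([P,P[:1]]),axis=0),axis=1)
for n,P,z in [("gauge",c6([[101,480],[302,480],[310,31],[88,31]]),.022),("b1",c7([[419,126],[500,74],[717,404],[638,453]]),.023),("b2",c7([[184,280],[124,348]]),.023),("case",c8([[22,224],[302,44],[236,550]]),.046)]:
    q=plane(w,P,z);print(n,q,d(q))
kw=c6([460,181]);fw=None
c1=lambda p:np.array(p)/3.2+[220,200]-.35
c3=lambda p:np.array(p)/2.8+[170,140]-.35
print(tri(w,kw,si,c1([83,78])),tri(w,kw,di,c3([561,363])))
q=plane(w,kw,.135);print(q)
# checks: triangulate known-height points wrist vs scene/side
print("FLtop", tri(w,c6([101,480]),si,c1([331,180])),tri(w,c6([101,480]),di,c3([324,406])))
c2=lambda p:np.array(p)/4+[140,110]-.35
c4=lambda p:np.array(p)/3+[280,290]-.35
print("case F-left", tri(w,c8([22,224]),si,c2([388,500])),tri(w,c8([22,224]),di,c4([282,119])))
```

```text
gauge [[ 0.4598  0.0061  0.022 ]
 [ 0.4674 -0.0927  0.022 ]
 [ 0.664  -0.0766  0.022 ]
 [ 0.6566  0.0208  0.022 ]] [0.0991 0.1973 0.0977 0.1973]
b1 [[0.5544 0.2135 0.023 ]
 [0.5718 0.187  0.023 ]
 [0.4744 0.1208 0.023 ]
 [0.4561 0.1476 0.023 ]] [0.0317 0.1178 0.0324 0.1184]
b2 [[0.5012 0.2933 0.023 ]
 [0.4778 0.3155 0.023 ]] [0.0322 0.0322]
case [[ 0.5615 -0.1804  0.046 ]
 [ 0.6659 -0.3183  0.046 ]
 [ 0.3725 -0.3509  0.046 ]] [0.173  0.2953 0.2546]
(array([ 0.5888, -0.125 ,  0.1416]), [np.float64(0.0008275430405438283), np.float64(0.0008275430405439392)]) (array([ 0.5903, -0.1263,  0.1409]), [np.float64(0.0009387193477430369), np.float64(0.0009387193477431614)])
[[ 0.5904 -0.1272  0.135 ]]
FLtop (array([0.459 , 0.0067, 0.0122]), [np.float64(0.000686536768905977), np.float64(0.0006865367689061369)]) (array([0.46  , 0.0061, 0.0093]), [np.float64(0.0022857639700874875), np.float64(0.0022857639700873825)])
case F-left (array([ 0.5632, -0.183 ,  0.0467]), [np.float64(0.0031621691365144936), np.float64(0.0031621691365143726)]) (array([ 0.5676, -0.1891,  0.0225]), [np.float64(0.004808711641060833), np.float64(0.0048087116410610664)])
```

```bash
cat >> h.py <<'E'
GO=np.array([.5520,-.0364,0]);GY=np.deg2rad(4.45)
def G(x,y,z):
    c,s=np.cos(GY),np.sin(GY);return GO+np.array([c*x-s*y,s*x+c*y,z*1000])/1000 if False else GO+np.array([c*x-s*y,s*x+c*y,z])/1000
def st(): 
    s=bot.state();print(round(s['clock'],2),s['ee_pos'],s['wrist_force'],round(s['finger_gap'],4));
E
python3 - <<'E'
from h import *
p=G(30,-91,0);print(p)
print(row([*p[:2],.23],GY+np.pi/2))
E
```

```text
[ 0.589  -0.1248  0.    ]
(array([-0.4955,  0.588 ,  0.3219,  0.0003, -0.5015,  0.0001]), 11)
```

Emit:
jog_arm(steps=[[-0.3,0.1,0.3,0,-0.1,0,0],[-0.5,0.2,0.32,0,-0.4,0,0],[-0.5,0.2,0.32,0,-0.4,0,0],[-0.5,0.2,0.32,0,-0.5,0,0],[-0.5,0.2,0.32,0,-0.5,0,0],[-0.5,0.2,0.32,0,-0.5,0,0],[-0.5,0.2,0.32,0,-0.5,0,0],[-0.5,0.2,0.32,0,-0.5,0,0]])

```text
clock: 2.5
ee_pos: [0.5889, -0.1286, 0.3269]
tcp_rot: [0.421, -0.569, 0.569, -0.42]
wrist_force: [0.4, -0.2, -0.1]
finger_gap: 0.0855
```

Emit:
jog_arm(steps=[[0,0,0,0,-0.12,0,0],[0,0,0,0,-0.12,0,0],[0,0,0,0,-0.12,0,0],[0,0,0,0,-0.12,0,0]])

```text
clock: 2.9
ee_pos: [0.589, -0.1284, 0.3269]
tcp_rot: [0.519, -0.481, 0.481, -0.518]
wrist_force: [-0.4, -0.3, -0.0]
finger_gap: 0.0852
```

Run:
```python
from h import *
p=G(30,-91,0)
im,i=shot("wrist","w2");st();print(bot.state()['joint_positions'],row([*p[:2],.23],GY+np.pi/2))
```

```text
2.95 [ 0.5891 -0.128   0.327 ] [ 0.0958 -0.0007  0.3506] 0.0858
[ 0.5372  0.4273 -0.5521  1.5298  0.2318  1.2511  0.0235] (array([-0.0131,  0.388 ,  0.0008,  0.0003, -0.002 ,  0.0002]), 2)
```

View pics/w2.png

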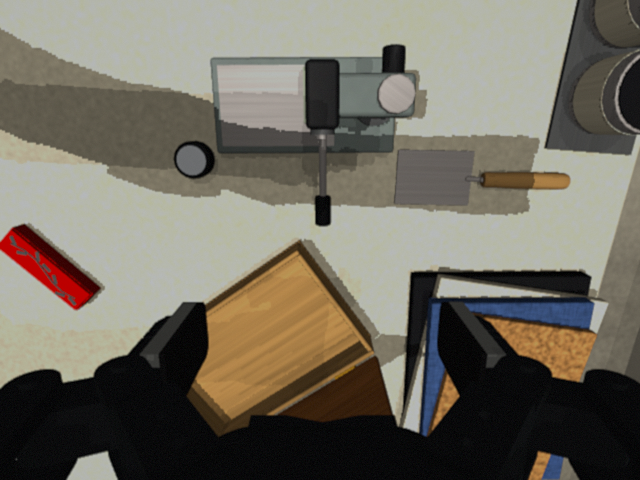

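Wrist view from above the knob: knob at (323,210) between the finger lines, gauge edges at cols 212–415, and case below. I'll check it against the gauge frame.

Run:
```python
from h import *
w=bot.camera_info("wrist")
print("knob",plane(w,[323,210],.137),G(30,-91,137))
print("gauge",plane(w,[[212,58],[217.5,152.5],[393,152]],.022),G(-90,50,22),G(-90,-50,22),G(110,-50,22))
print("head",plane(w,[[307,60],[338,60]],.163),G(17,25,163),G(43,25,163))
print("case",plane(w,[[301,241],[375,355]],.046))
print(row(G(30,-91,123),GY+np.pi/2))
```

```text
knob [[ 0.5896 -0.1255  0.137 ]] [ 0.589  -0.1248  0.137 ]
gauge [[ 0.4625  0.0065  0.022 ]
 [ 0.4681 -0.0911  0.022 ]
 [ 0.6654 -0.0765  0.022 ]] [0.4584 0.0065 0.022 ] [ 0.4662 -0.0932  0.022 ] [ 0.6655 -0.0777  0.022 ]
head [[ 0.5698 -0.0108  0.163 ]
 [ 0.5922 -0.0092  0.163 ]] [ 0.567  -0.0102  0.163 ] [ 0.5929 -0.0081  0.163 ]
case [[ 0.5687 -0.1811  0.046 ]
 [ 0.6683 -0.3212  0.046 ]]
(array([-0.0134,  0.816 ,  0.0013,  0.0003, -0.002 ,  0.0002]), 5)
```

Emit:
jog_arm(steps=[[-0.012,0.8,-0.002,0,0,0,0],[-0.012,0.8,-0.002,0,0,0,0],[-0.012,0.8,-0.002,0,0,0,0],[-0.012,0.8,-0.002,0,0,0,0],[-0.012,0.8,-0.002,0,0,0,0],[-0.012,0.8,-0.002,0,0,0,0],[-0.012,0.8,-0.002,0,0,0,1],[-0.012,0.8,-0.002,0,0,0,1]])

```text
clock: 3.75
ee_pos: [0.5911, -0.1234, 0.1306]
tcp_rot: [-0.518, 0.479, -0.482, 0.519]
wrist_force: [-0.4, 0.2, 0.4]
finger_gap: 0.0594
```

Emit:
jog_arm(steps=[[0,0,0,0,0,0,1],[0,0,0,0,0,0,1],[0,0,0,0,0,0,1],[0,0,0,0,0,0,1],[0,0,0,0,0,0,1],[0,0,0,0,0,0,1]])

```text
clock: 4.35
ee_pos: [0.5885, -0.1231, 0.1275]
tcp_rot: [0.519, -0.481, 0.48, -0.518]
wrist_force: [-3.6, -1.5, 3.7]
finger_gap: 0.0117
```

Run:
```python
from h import *
im,i=shot("wrist","w3");st()
im,i=shot("side","s3");crop(im,230,190,480,340,3,"c9")
```

```text
4.4 [ 0.5885 -0.1231  0.1275] [-3.3754 -0.5263  3.048 ] 0.0118
```

View pics/c9.png

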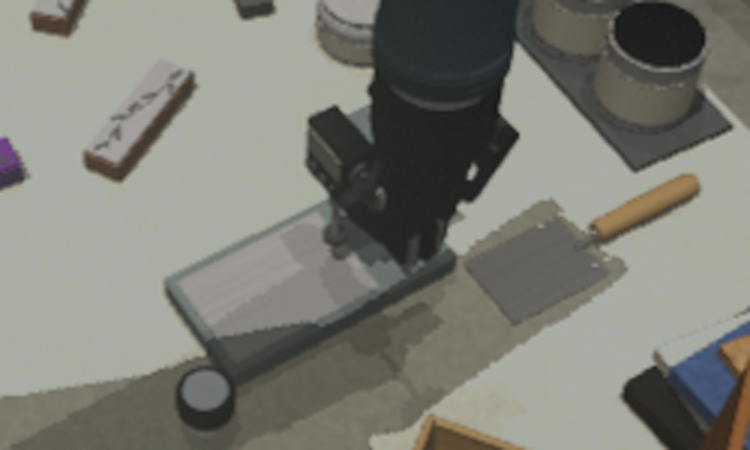

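View pics/w3.png

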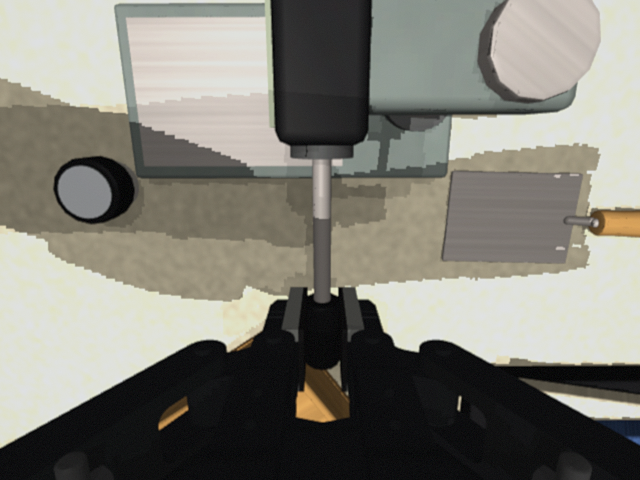

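Emit:
jog_arm(steps=[[0.003,-0.038,0,0,0,0,1],[0.001,-0.075,0,0,0,0,1],[-0.007,-0.112,0,0,0,0,1],[-0.021,-0.147,0,0,0,0,1],[-0.039,-0.18,0,0,0,0,1],[-0.055,-0.2,0,0,0,0,1],[-0.055,-0.2,0,0,0,0,1]])

```text
clock: 5.15
ee_pos: [0.587, -0.105, 0.1772]
tcp_rot: [-0.519, 0.481, -0.478, 0.52]
wrist_force: [-1.9, 7.3, -8.7]
finger_gap: 0.0112
```

Run:
```python
from h import *
im,i=shot("side","s4");crop(im,230,190,480,340,3,"c9b");st()
im,i=shot("wrist","w4")
```

```text
5.2 [ 0.587  -0.1052  0.177 ] [-0.6364  7.9031 -8.4932] 0.0108
```

View pics/c9b.png

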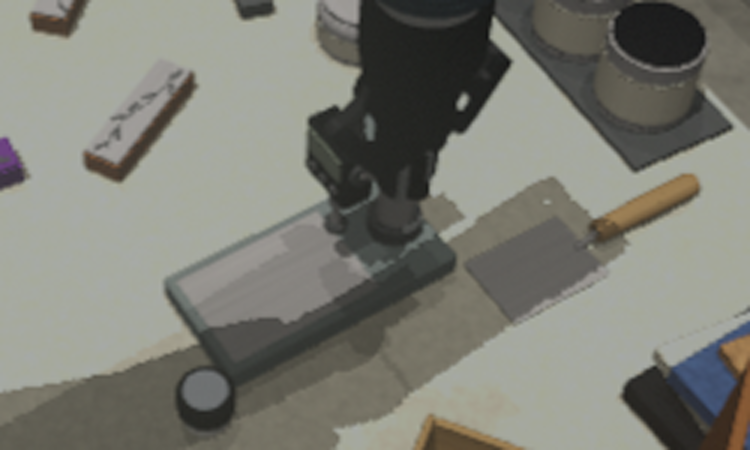

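View pics/w4.png

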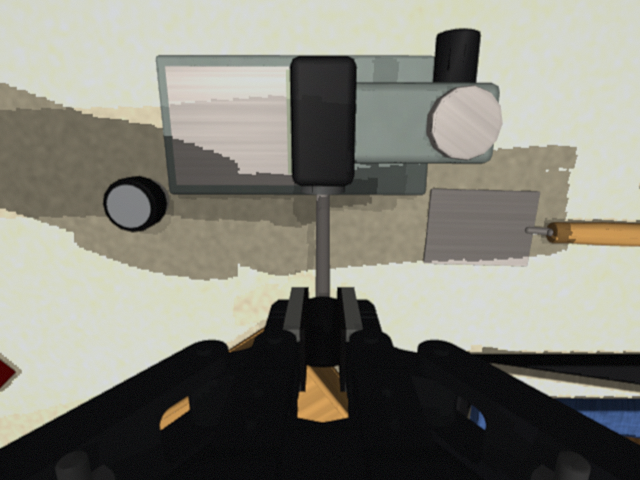

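Emit:
jog_arm(steps=[[-0.02,-0.01,0,0,0,0,1],[-0.035,-0.025,0,0,0,0,1],[-0.035,-0.025,0,0,0,0,1]])

```text
clock: 5.55
ee_pos: [0.5885, -0.0998, 0.1852]
tcp_rot: [-0.518, 0.48, -0.481, 0.52]
wrist_force: [-0.1, -0.9, -0.2]
finger_gap: -0.0002
```

Emit:
jog_arm(steps=[[0,-0.1,0,0,0,0,1],[0,-0.2,0,0,0,0,0],[0,-0.2,0,0,0,0,0],[0,-0.2,0,0,0,0,0]])

```text
clock: 5.95
ee_pos: [0.588, -0.1014, 0.2347]
tcp_rot: [-0.518, 0.48, -0.482, 0.519]
wrist_force: [-0.3, -0.2, 0.4]
finger_gap: 0.0435
```

Run:
```python
from h import *
im,i=shot("side","s5");crop(im,230,190,480,340,3,"c9c");st()
im2,i2=shot("wrist","w5");im3,i3=shot("scene","sc5");crop(im3,220,200,370,320,4.5,"c10")
```

```text
6.0 [ 0.5873 -0.1013  0.2338] [0.0965 0.8677 0.0628] 0.051
```

View pics/c9c.png

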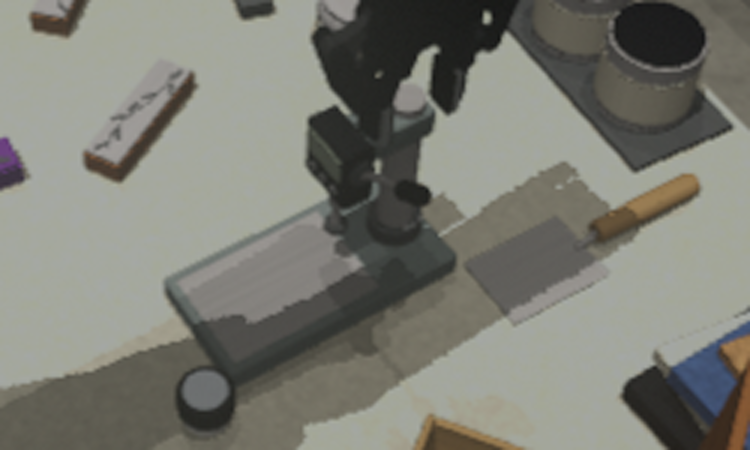

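View pics/w5.png

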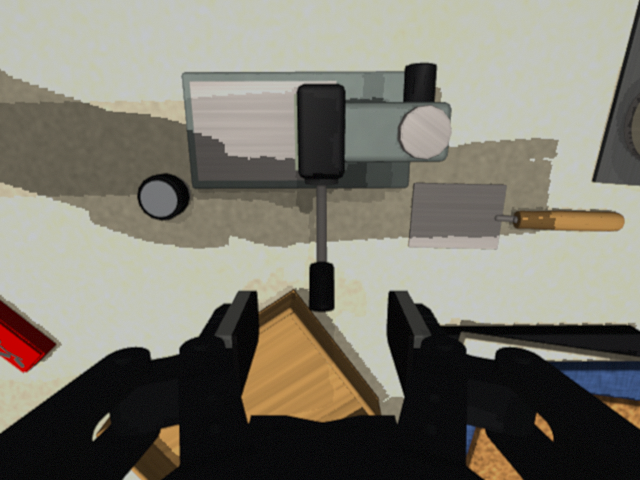

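View pics/c10.png

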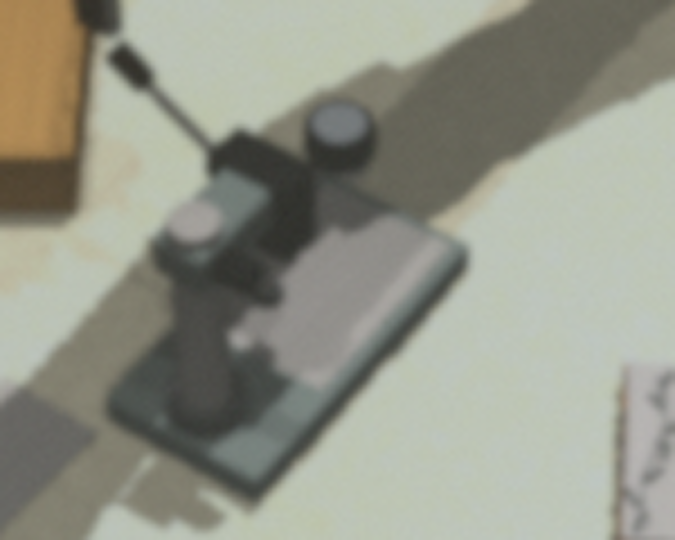

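Knob now at wrist (321,287), scene crop (131,67), side crop (410,192). I'll triangulate its angle.

```bash
cat >> h.py <<'E'
def Ginv(p):
    d=(np.array(p)-GO)*1000;c,s=np.cos(GY),np.sin(GY);return np.array([c*d[0]+s*d[1],-s*d[0]+c*d[1],d[2]])
def knob_angle(p):
    g=Ginv(p); return g,np.arctan2(g[2]-145,-29-g[1])+.16,np.hypot(g[2]-145,-29-g[1])
E
python3 - <<'E'
from h import *
si=bot.camera_info("scene");di=bot.camera_info("side");w=bot.camera_info("wrist")
u=[321,287];v=np.array([131,67])/4.5+[220,200]-.4;x=np.array([410,192])/3+[230,190]-.35
for t in (tri(w,u,si,v),tri(w,u,di,x),tri(si,v,di,x)): print(t,knob_angle(t[0]))
E
```

```text
(array([ 0.5869, -0.1137,  0.1778]), [np.float64(0.0008043157639239152), np.float64(0.0008043157639241849)]) (array([ 28.8352, -79.743 , 177.8376]), np.float64(0.7343590252509477), np.float64(60.441355578083915))
(array([ 0.5871, -0.1141,  0.1786]), [np.float64(0.00014811458639991533), np.float64(0.00014811458639977363)]) (array([ 28.9666, -80.1581, 178.6331]), np.float64(0.7415827826558336), np.float64(61.22367193499742))
(array([ 0.5871, -0.1131,  0.1777]), [np.float64(0.0004331779701364608), np.float64(0.00043317797013614425)]) (array([ 29.0286, -79.215 , 177.7074]), np.float64(0.7373222963277262), np.float64(59.92760681167965))
```

Run:
```python
from h import *
print(row(G(29.5,-80.5,158),GY+np.pi/2))
```

```text
(array([ 0.0538,  0.3   , -0.0002,  0.0004, -0.0007,  0.    ]), 2)
```

Emit:
jog_arm(steps=[[0.054,0.05,0,0,0,0,0],[0.054,0.15,0,0,0,0,0.3],[0.054,0.3,0,0,0,0,0.4],[0.054,0.3,0,0,0,0,0.5],[0.054,0.3,0,0,0,0,1],[0.054,0.3,0,0,0,0,1],[0.054,0.3,0,0,0,0,1],[0.054,0.3,0,0,0,0,1]])

```text
clock: 6.9
ee_pos: [0.588, -0.1146, 0.1599]
tcp_rot: [0.519, -0.481, 0.481, -0.518]
wrist_force: [-5.0, -1.7, 4.1]
finger_gap: 0.0122
```

Emit:
jog_arm(steps=[[0,0,0,0,0,0,1],[-0.008,-0.01,0,0,0,0,1],[-0.016,-0.02,0,0,0,0,1],[-0.026,-0.03,0,0,0,0,1],[-0.03,-0.036,0,0,0,0,1],[-0.03,-0.036,0,0,0,0,1]])

```text
clock: 7.5
ee_pos: [0.5873, -0.1066, 0.168]
tcp_rot: [0.519, -0.481, 0.48, -0.518]
wrist_force: [-5.1, -3.0, -0.3]
finger_gap: 0.0121
```

Emit:
jog_arm(steps=[[-0.01,-0.011,0,0,0,0,1],[-0.016,-0.017,0,0,0,0,1],[-0.016,-0.017,0,0,0,0,1]])

```text
clock: 7.8
ee_pos: [0.5867, -0.0996, 0.1718]
tcp_rot: [-0.519, 0.481, -0.479, 0.52]
wrist_force: [-5.0, 3.2, -5.0]
finger_gap: 0.0115
```

Emit:
jog_arm(steps=[[0,0,0,0,0,0,0.5],[0,0,0,0,0,0,0.4],[0,0,0,0,0,0,0],[0,0,0,0,0,0,0],[0,-0.2,0,0,0,0,0],[0,-0.4,0,0,0,0,0],[0,-0.5,0,0,0,0,0],[0,-0.5,0,0,0,0,0]])

```text
clock: 8.6
ee_pos: [0.5903, -0.1025, 0.302]
tcp_rot: [-0.517, 0.478, -0.483, 0.52]
wrist_force: [-0.7, -0.2, 0.2]
finger_gap: 0.0852
```

Run:
```python
from h import *
im,i=shot("side","s6");crop(im,230,190,480,340,3,"c11");st()
im2,i2=shot("wrist","w6")
im3=im2.copy();crop(im3,240,50,420,330,2,"c12")
```

```text
8.65 [ 0.5889 -0.1026  0.2993] [ 0.8516  0.0929 -0.2143] 0.0851
```

View pics/c11.png

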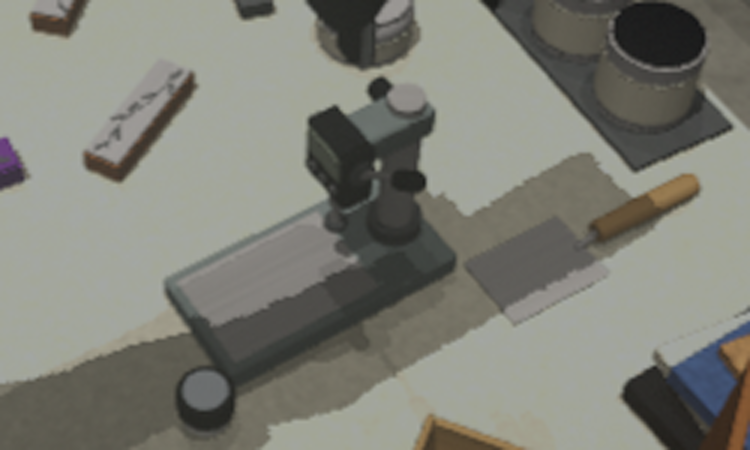

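View pics/c12.png

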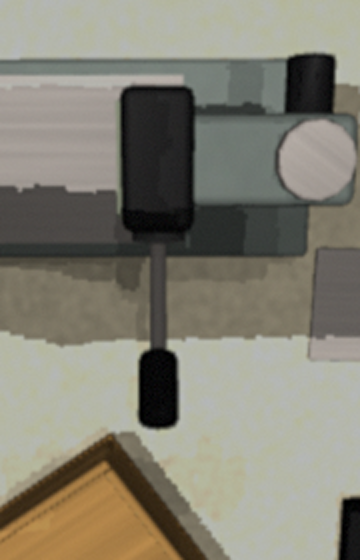

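Run:
```python
from h import *
di=bot.camera_info("side");w=bot.camera_info("wrist")
u=np.array([159,388])/2+[240,50]-.25;x=np.array([408,181])/3+[230,190]-.35
t=tri(w,u,di,x);print(t,knob_angle(t[0]))
# block2 view target: above (.53,.348)
print(row([.46,.28,.38],np.deg2rad(47)))
```

```text
(array([ 0.5871, -0.109 ,  0.184 ]), [np.float64(0.0007548911924663466), np.float64(0.0007548911924666603)]) (array([ 29.4061, -75.1065, 184.0458]), np.float64(0.8626689558551092), np.float64(60.418455558307116))
(array([-1.5647, -0.3317, -0.3935, -0.0004,  0.2629,  0.    ]), 9)
```

Run:
```python
from h import *
print(row([.59,.41,.38],np.deg2rad(227)))
```

```text
(array([-2.044 , -0.3313,  0.1642,  0.    , -0.7371,  0.0005]), 16)
```

Emit:
jog_arm(steps=[[-0.1,-0.33,0,0,-0.05,0,0],[-0.99,-0.33,0.08,0,-0.37,0,0],[-0.99,-0.33,0.08,0,-0.37,0,0],[-0.99,-0.33,0.08,0,-0.37,0,0],[-0.99,-0.33,0.08,0,-0.37,0,0],[-0.99,-0.33,0.08,0,-0.37,0,0],[-0.99,-0.33,0.08,0,-0.37,0,0],[-0.99,-0.33,0.08,0,-0.37,0,0]])

```text
clock: 9.5
ee_pos: [0.5878, 0.1475, 0.3778]
tcp_rot: [0.698, -0.115, 0.113, -0.698]
wrist_force: [0.1, -1.3, 0.0]
finger_gap: 0.0854
```

Run:
```python
from h import *
print(row([.59,.41,.38],np.deg2rad(227)))
```

```text
(array([-0.3257, -0.0085,  0.9984, -0.0002, -0.3641, -0.0008]), 8)
```

Emit:
jog_arm(steps=[[-0.33,-0.01,0.99,0,-0.364,0,0],[-0.33,-0.01,0.99,0,-0.364,0,0],[-0.33,-0.01,0.99,0,-0.364,0,0],[-0.33,-0.01,0.99,0,-0.364,0,0],[-0.33,-0.01,0.99,0,-0.364,0,0],[-0.33,-0.01,0.99,0,-0.364,0,0],[-0.33,-0.01,0.99,0,-0.364,0,0],[-0.33,-0.01,0.99,0,-0.364,0,0]])

```text
clock: 10.3
ee_pos: [0.5907, 0.4076, 0.3794]
tcp_rot: [0.649, 0.28, -0.282, -0.649]
wrist_force: [0.1, 0.4, 0.8]
finger_gap: 0.0853
```

Run:
```python
from h import *
im,i=shot("wrist","w7");st();print(bot.state()['joint_positions'])
```

```text
10.35 [0.5911 0.407  0.3795] [-1.1502  0.0079  0.6244] 0.0854
[-0.1686  0.7605 -1.0308  1.0799  0.6315  1.6027  1.3645]
```

View pics/w7.png

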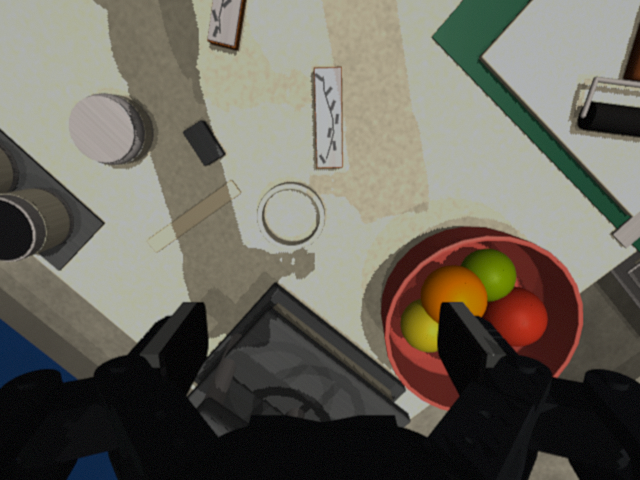

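Wrist view: the left block spans cols 314–342, rows 67–168; the tape roll (291,214) and bowl lie beyond its far end. I'll fit the face rectangle.

```bash
cat >> h.py <<'E'
def blockfit(im,info,x0,y0,x1,y1,z=.023,f=None):
    """face: greyish pixels vs warm table; returns centre, yaw, size"""
    c=im[y0:y1,x0:x1].astype(int)
    c=cv2.resize(im[y0:y1,x0:x1],None,fx=4,fy=4,interpolation=cv2.INTER_CUBIC)
    lab=cv2.cvtColor(c,cv2.COLOR_BGR2LAB).astype(int)
    return c,lab
E
python3 - <<'E'
from h import *
im=cv2.imread("pics/w7.png");crop(im,290,50,370,185,4.4,"c13")
c,lab=blockfit(im,None,290,50,370,185)
for y,x in [(110,40),(118-50,320-290),(100,330-290),(60,60),(20,5)]: print(y,x,im[50+y,290+x],lab[4*y,4*x])
E
```

```text
110 40 [168 173 176] [181 128 131]
68 30 [177 177 175] [184 127 128]
100 40 [161 165 165] [151 127 130]
60 60 [138 162 171] [169 127 142]
20 5 [148 173 175] [178 125 141]
```

View pics/c13.png

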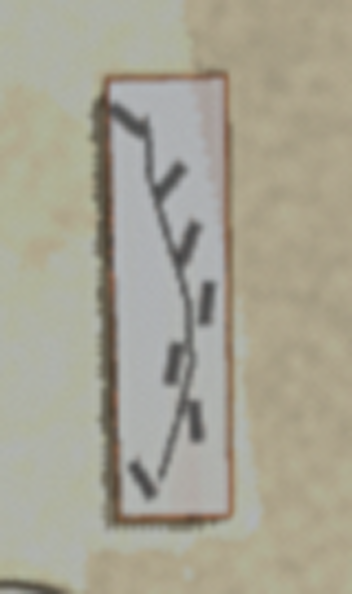

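Run:
```python
from h import *
w=bot.camera_info("wrist")
P=np.array([[105,76],[227,74],[232,515],[118,519]])/4.4+[290,50]-.4
q=plane(w,P,.023);c=q.mean(0);a=(q[0]+q[1]-q[2]-q[3])[:2]
yaw=np.arctan2(-a[1],-a[0]);print(q,c,np.rad2deg(yaw),np.linalg.norm(np.diff(np.vstack([q,q[:1]]),axis=0),axis=1))
h=yaw+np.pi; grip=c[:2]-.046*np.array([np.cos(yaw),np.sin(yaw)])
print(grip,row([*grip,.10],h))
print("tape",np.round(plane(w,[[291,214]],.024),3))
```

```text
[[0.5014 0.295  0.023 ]
 [0.477  0.3171 0.023 ]
 [0.5549 0.405  0.023 ]
 [0.5798 0.3834 0.023 ]] [0.5283 0.3501 0.023 ] 48.44899094190304 [0.033  0.1175 0.0329 0.1181]
[0.4978 0.3157] (array([-0.518 ,  1.1195,  0.0234, -0.0003, -0.0079, -0.001 ]), 7)
tape [[0.645 0.404 0.024]]
```

Emit:
jog_arm(steps=[[-0.52,0.9,0.023,0,-0.008,0,0],[-0.52,0.9,0.023,0,-0.008,0,0],[-0.52,0.9,0.023,0,-0.008,0,0],[-0.52,0.9,0.023,0,-0.008,0,0],[-0.52,0.9,0.023,0,-0.008,0,0],[-0.52,0.9,0.023,0,-0.008,0,0],[-0.52,0.9,0.023,0,-0.008,0,0]])

```text
clock: 11.05
ee_pos: [0.4967, 0.3148, 0.1551]
tcp_rot: [0.647, 0.285, -0.288, -0.646]
wrist_force: [0.9, 0.0, -0.2]
finger_gap: 0.0853
```

Run:
```python
from h import *
print(row([.4978,.3157,.004],np.deg2rad(228.45)));st()
```

```text
(array([ 0.0078,  0.6045, -0.0014, -0.0003, -0.0034, -0.0013]), 4)
11.05 [0.4967 0.3148 0.1551] [ 0.9145  0.0354 -0.1578] 0.0853
```

Emit:
jog_arm(steps=[[0.006,0.2,-0.001,0,-0.003,0,0],[0.006,0.4,-0.001,0,-0.003,0,0],[0.006,0.5,-0.001,0,-0.003,0,0],[0.006,0.57,-0.001,0,-0.003,0,0],[0.006,0.6,-0.001,0,-0.003,0,0],[0.006,0.6,-0.001,0,-0.003,0,0],[0.006,0.6,-0.001,0,-0.003,0,1],[0.006,0.6,-0.001,0,-0.003,0,1]])

```text
clock: 11.85
ee_pos: [0.4999, 0.3182, 0.0086]
tcp_rot: [-0.645, -0.291, 0.289, 0.645]
wrist_force: [-0.1, 0.5, -0.2]
finger_gap: 0.0592
```

Emit:
jog_arm(steps=[[0,0,0,0,0,0,1],[0,0,0,0,0,0,1],[0,0,0,0,0,0,1],[0,0,0,0,0,0,1],[0,-0.05,0,0,0,0,1],[0,-0.2,0,0,0,0,1],[0,-0.4,0,0,0,0,1],[0,-0.5,0,0,0,0,1]])

```text
clock: 12.65
ee_pos: [0.4996, 0.3188, 0.1365]
tcp_rot: [-0.644, -0.292, 0.289, 0.645]
wrist_force: [1.5, 0.9, -0.5]
finger_gap: 0.0323
```

Run:
```python
from h import *
st();im,i=shot("scene","sc8");im2,i2=shot("wrist","w8");im3,_=shot("side","s8")
cv2.imwrite("pics/c14.png",np.hstack([cv2.resize(im2,(400,300)),cv2.resize(im3,(400,300))]))
crop(im,320,200,520,380,4,"c15")
```

```text
12.65 [0.4996 0.3188 0.1365] [ 1.5362  0.9142 -0.5377] 0.0323
```

View pics/c14.png

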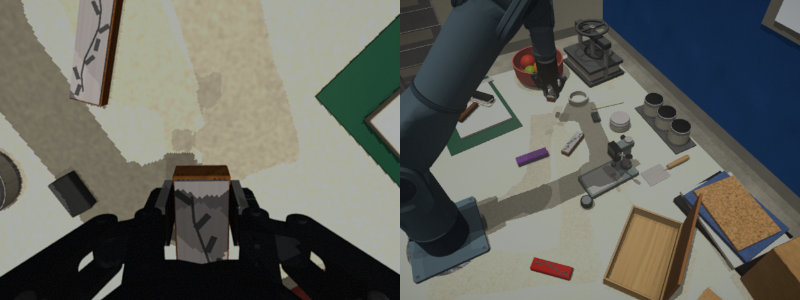

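View pics/c15.png

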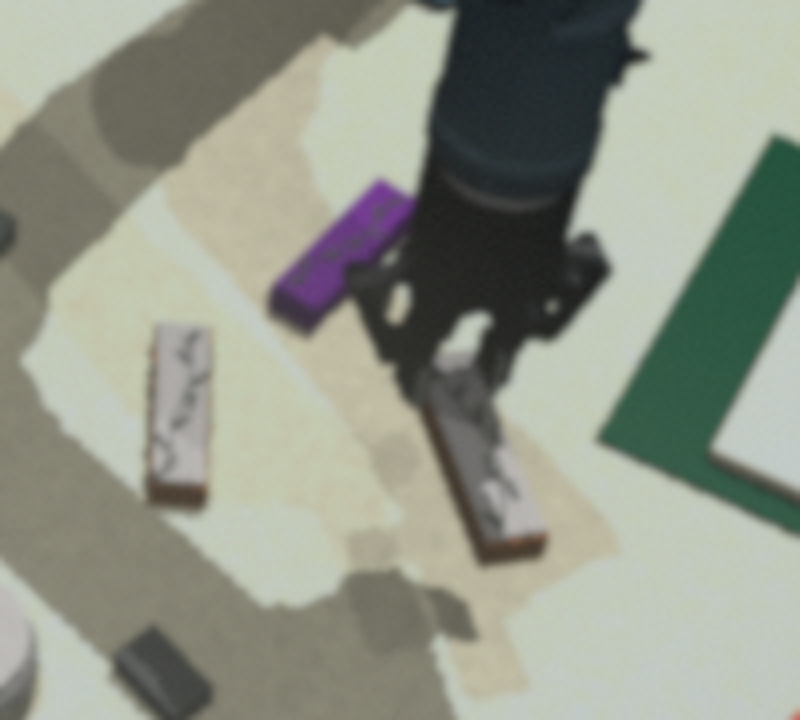

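Block held level in both views; its near end edge is at wrist ≈(322,288). I'll compute how far the grip is from that end, then plan the move to the gauge.

Run:
```python
from h import *
im=cv2.imread("pics/w8.png");crop(im,230,240,420,440,3,"c16")
w=bot.camera_info("wrist");s=bot.state();q=R.from_quat(s['tcp_rot'])
print(q.inv().apply(plane(w,[[322,288]],s['ee_pos'][2]+.018)-s['ee_pos']))
print(q.as_euler('ZYX',degrees=True),np.rad2deg(np.arctan2(*(-q.as_matrix()[:2,0][::-1]))))
print(G(-64,45,0),row([*G(-64,45,0)[:2],.14],GY+np.pi))
```

```text
[[-0.0165 -0.0181 -0.0004]]
[ 48.4354  -0.1904 -90.0757] -131.5645905844671
[0.4847 0.0035 0.    ] (array([-0.9811, -0.0249, -0.7894, -0.    ,  0.2444,  0.0012]), 7)
```

View pics/c16.png

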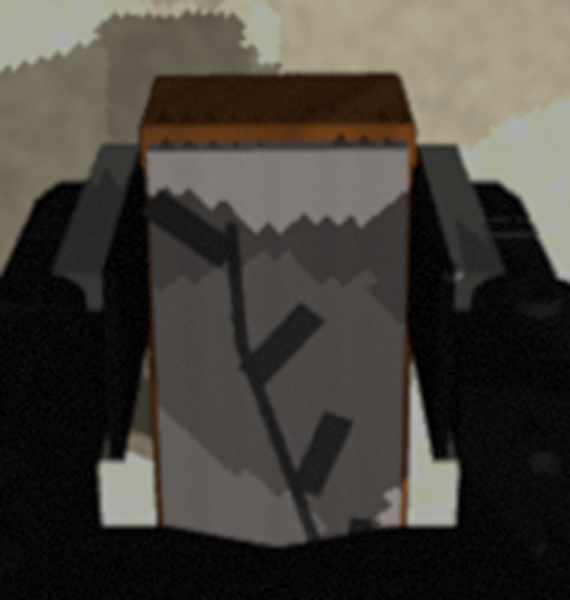

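Run:
```python
from h import *
print(G(-61,60,0),row([*G(-61,60,0)[:2],.15],GY+np.pi))
```

```text
[0.4865 0.0187 0.    ] (array([-0.9307, -0.0648, -0.7546, -0.    ,  0.2444,  0.0012]), 6)
```

Emit:
jog_arm(steps=[[-0.1,-0.06,-0.08,0,0.03,0,1],[-0.25,-0.065,-0.2,0,0.08,0,1],[-0.45,-0.065,-0.36,0,0.13,0,1],[-0.65,-0.065,-0.52,0,0.18,0,1],[-0.8,-0.065,-0.65,0,0.22,0,1],[-0.9,-0.065,-0.73,0,0.244,0,1],[-0.93,-0.065,-0.755,0,0.244,0,1],[-0.93,-0.065,-0.755,0,0.244,0,1]])

```text
clock: 13.6
ee_pos: [0.4847, 0.0135, 0.1469]
tcp_rot: [0.707, 0.024, -0.027, -0.706]
wrist_force: [-0.3, 0.6, -0.1]
finger_gap: 0.0323
```

Run:
```python
from h import *
s=bot.camera("side");cv2.imwrite("pics/s9.png",s[:,:,::-1]);crop(cv2.imread("pics/s9.png"),230,150,480,340,3,"c17")
st();print(Ginv(bot.state()['ee_pos']));print(row(G(-61,60,36),GY+np.pi))
```

```text
13.65 [0.485  0.0164 0.1474] [-0.5887  0.8667 -1.4031] 0.0323
[-62.6792  57.8121 147.3667]
(array([ 0.0077,  0.4454,  0.0089,  0.0001, -0.0006, -0.0007]), 3)
```

View pics/c17.png

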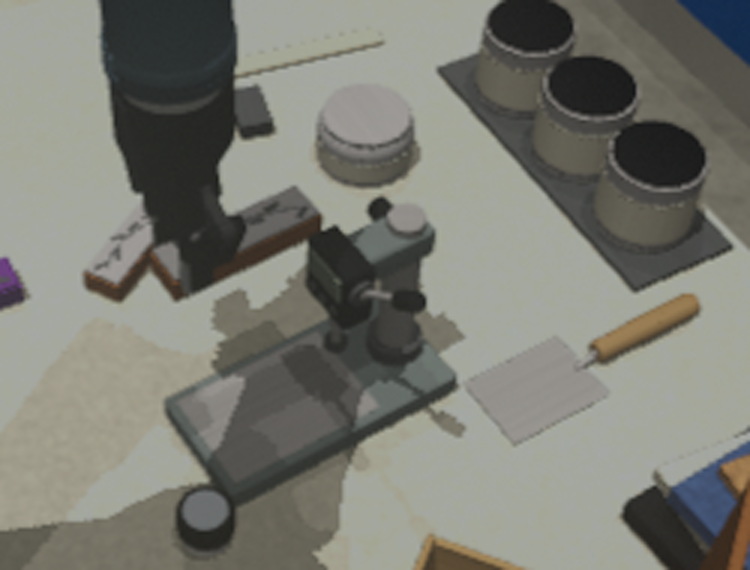

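Emit:
jog_arm(steps=[[0.008,0.15,0.009,0,0,0,1],[0.008,0.3,0.009,0,0,0,1],[0.008,0.4,0.009,0,0,0,1],[0.008,0.435,0.009,0,0,0,1],[0.008,0.445,0.009,0,0,0,1],[0.008,0.445,0.009,0,0,0,1]])

```text
clock: 14.25
ee_pos: [0.4882, 0.0216, 0.0376]
tcp_rot: [-0.706, -0.029, 0.028, 0.707]
wrist_force: [0.3, -0.2, -0.5]
finger_gap: 0.0319
```

Run:
```python
from h import *
s=bot.camera("side");cv2.imwrite("pics/s10.png",s[:,:,::-1]);crop(cv2.imread("pics/s10.png"),230,150,480,340,3,"c18")
st();print(Ginv(bot.state()['ee_pos']));print(row(G(-61,0,36),GY+np.pi))
```

```text
14.3 [0.4886 0.0213 0.038 ] [ 0.5767  0.4427 -0.5019] 0.0321
[-58.7759  62.4429  37.9863]
(array([-0.0094,  0.0079, -0.2498, -0.0001,  0.0007,  0.0005]), 2)
```

View pics/c18.png

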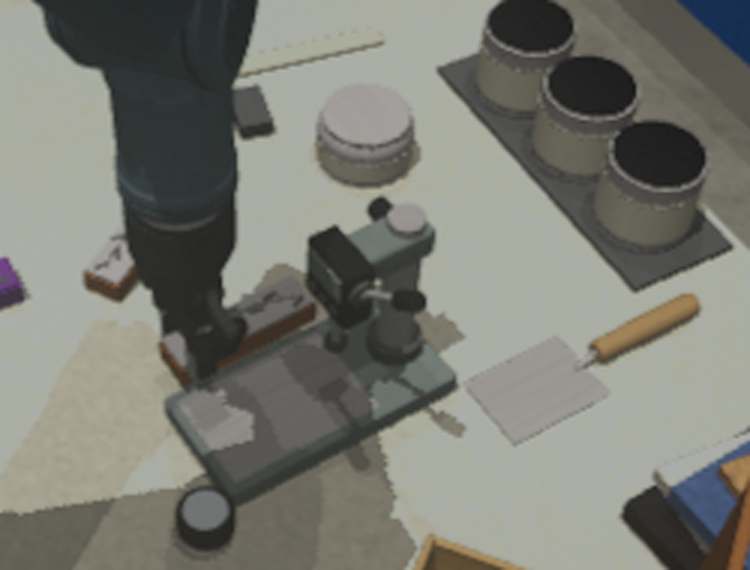

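Emit:
jog_arm(steps=[[-0.009,0.016,-0.02,0,0,0,1],[-0.009,0.016,-0.08,0,0,0,1],[-0.009,0.016,-0.15,0,0,0,1],[-0.009,0.016,-0.21,0,0,0,1],[-0.009,0.016,-0.25,0,0,0,1],[-0.009,0.016,-0.25,0,0,0,1],[-0.009,0.016,-0.25,0,0,0,1]])

```text
clock: 15.0
ee_pos: [0.4906, -0.0416, 0.0333]
tcp_rot: [-0.706, -0.028, 0.028, 0.707]
wrist_force: [-0.4, 0.0, -0.3]
finger_gap: 0.0321
```

Run:
```python
from h import *
s=bot.camera("side");cv2.imwrite("pics/s11.png",s[:,:,::-1]);crop(cv2.imread("pics/s11.png"),230,150,480,340,3,"c19")
st();print(Ginv(bot.state()['ee_pos']));print(row(G(-61,0,28),GY+np.pi))
```

```text
15.05 [ 0.4906 -0.0411  0.0333] [-0.1364  0.0799  0.262 ] 0.0325
[-61.611    0.0722  33.2947]
(array([ 0.0024,  0.0212, -0.0003, -0.0002,  0.0006,  0.0002]), 1)
```

View pics/c19.png

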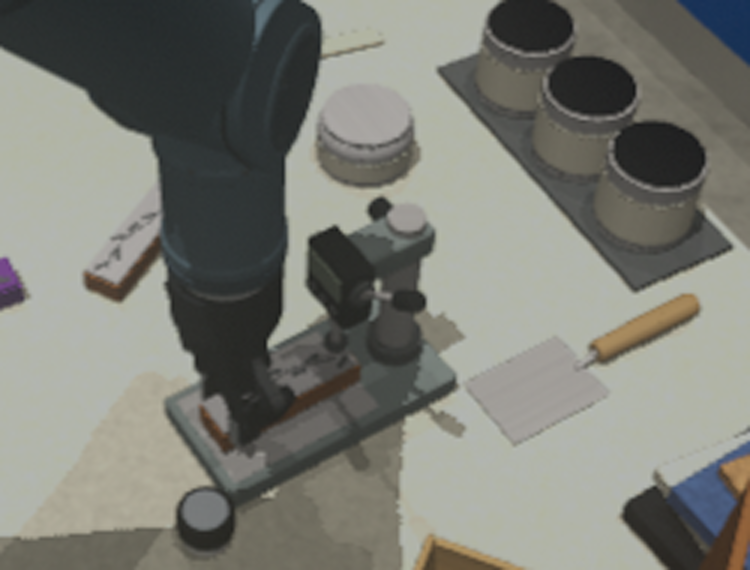

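Emit:
jog_arm(steps=[[0,0.008,0,0,0,0,1],[0,0.014,0,0,0,0,1],[0,0.018,0,0,0,0,1],[0,0.018,0,0,0,0,1]])

```text
clock: 15.45
ee_pos: [0.4905, -0.041, 0.03]
tcp_rot: [0.707, 0.028, -0.028, -0.706]
wrist_force: [-6.7, -0.4, 23.1]
finger_gap: 0.0321
```

Emit:
jog_arm(steps=[[0,-0.006,0,0,0,0,1],[0,-0.006,0,0,0,0,0.6],[0,-0.006,0,0,0,0,0.5],[0,-0.006,0,0,0,0,0.4],[0,-0.006,0,0,0,0,0.4],[0,-0.006,0,0,0,0,0.3],[0,-0.006,0,0,0,0,0.3]])

```text
clock: 16.15
ee_pos: [0.4905, -0.042, 0.03]
tcp_rot: [-0.707, -0.028, 0.028, 0.707]
wrist_force: [-0.4, 0.0, 0.6]
finger_gap: 0.0602
```

Emit:
jog_arm(steps=[[0,-0.1,0,0,0,0,0.3],[0,-0.3,0,0,0,0,0.3],[0,-0.5,0,0,0,0,0.3],[0,-0.7,0,0,0,0,0.3],[0,-0.95,0,0,0,0,0.3],[0,-0.95,0,0,0,0,0.3]])

```text
clock: 16.75
ee_pos: [0.493, -0.0413, 0.2725]
tcp_rot: [0.707, 0.031, -0.025, -0.706]
wrist_force: [0.9, -0.3, 0.1]
finger_gap: 0.0599
```

Run:
```python
from h import *
s=bot.camera("side");cv2.imwrite("pics/s12.png",s[:,:,::-1]);crop(cv2.imread("pics/s12.png"),230,150,480,340,3,"c20")
s=bot.camera("scene");cv2.imwrite("pics/sc12.png",s[:,:,::-1]);crop(cv2.imread("pics/sc12.png"),220,190,400,330,4,"c21")
st();print(row(G(30,-75,270),GY+np.pi/2))
```

```text
16.85 [ 0.4917 -0.0421  0.2693] [-0.5007 -0.4043  0.7947] 0.0598
(array([ 0.3622, -0.0008, -0.2963, -0.0005,  0.5002,  0.0014]), 11)
```

View pics/c20.png

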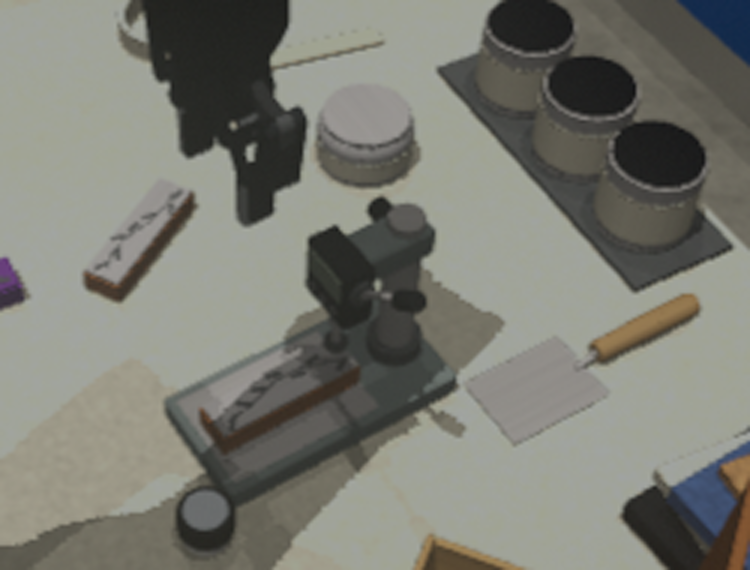

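View pics/c21.png

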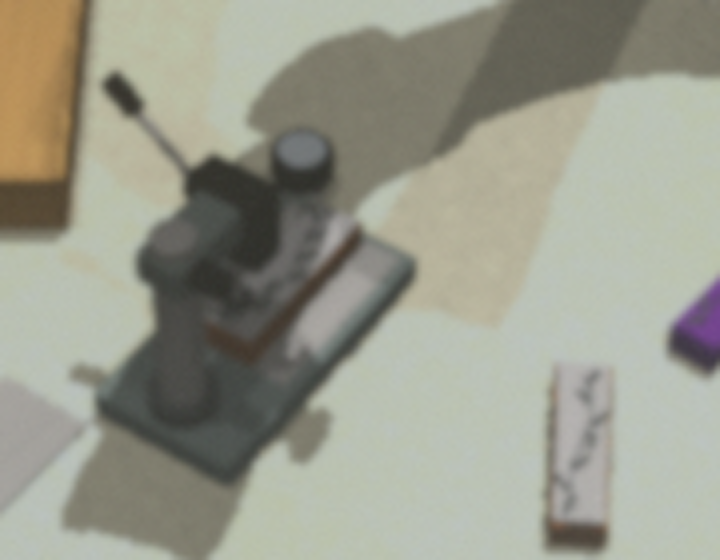

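Emit:
jog_arm(steps=[[0.1,0,-0.1,0,0.05,0,0.3],[0.36,0,-0.295,0,0.4,0,0.3],[0.36,0,-0.295,0,0.5,0,0.3],[0.36,0,-0.295,0,0.5,0,0.3],[0.36,0,-0.295,0,0.5,0,0.3],[0.36,0,-0.295,0,0.5,0,0.3],[0.36,0,-0.295,0,0.5,0,0.3],[0.36,0,-0.295,0,0.5,0,0.3]])

```text
clock: 17.65
ee_pos: [0.5847, -0.1084, 0.2647]
tcp_rot: [0.599, -0.379, 0.376, -0.597]
wrist_force: [0.4, 0.6, 0.1]
finger_gap: 0.0597
```

Emit:
jog_arm(steps=[[0,0,0,0,0.12,0,0.3],[0,0,0,0,0.12,0,0.3],[0,0,0,0,0.12,0,0.3],[0,0,0,0,0.12,0,0.3]])

```text
clock: 18.05
ee_pos: [0.5848, -0.1083, 0.265]
tcp_rot: [0.519, -0.483, 0.481, -0.517]
wrist_force: [-0.3, 0.4, -0.5]
finger_gap: 0.0595
```

Run:
```python
from h import *
st();print(row(G(30,-75.5,166.5),GY+np.pi/2))
```

```text
18.05 [ 0.5848 -0.1083  0.265 ] [-0.2619  0.4202 -0.455 ] 0.0595
(array([ 0.0049,  0.3941,  0.013 ,  0.0012, -0.0017, -0.    ]), 2)
```

Emit:
jog_arm(steps=[[0.005,0.15,0.013,0,0,0,0.3],[0.005,0.3,0.013,0,0,0,0.3],[0.005,0.38,0.013,0,0,0,0.3],[0.005,0.394,0.013,0,0,0,0.3],[0.005,0.394,0.013,0,0,0,1],[0.005,0.394,0.013,0,0,0,1],[0.005,0.394,0.013,0,0,0,1],[0.005,0.394,0.013,0,0,0,1]])

```text
clock: 18.85
ee_pos: [0.5876, -0.1104, 0.1697]
tcp_rot: [0.519, -0.482, 0.481, -0.516]
wrist_force: [-6.9, -1.5, 4.7]
finger_gap: 0.0117
```

Emit:
jog_arm(steps=[[0,0,0,0,0,0,1],[0,0,0,0,0,0,1]])

```text
clock: 19.05
ee_pos: [0.5876, -0.1104, 0.1697]
tcp_rot: [0.519, -0.482, 0.481, -0.516]
wrist_force: [-6.9, -1.7, 3.6]
finger_gap: 0.0124
```

Run:
```python
from h import *
st();print(Ginv(bot.state()['ee_pos']));shot("wrist","w13")
```

```text
19.05 [ 0.5876 -0.1104  0.1697] [-6.934  -1.6768  3.6215] 0.0124
[ 29.7876 -76.5543 169.6966]
```

View pics/w13.png

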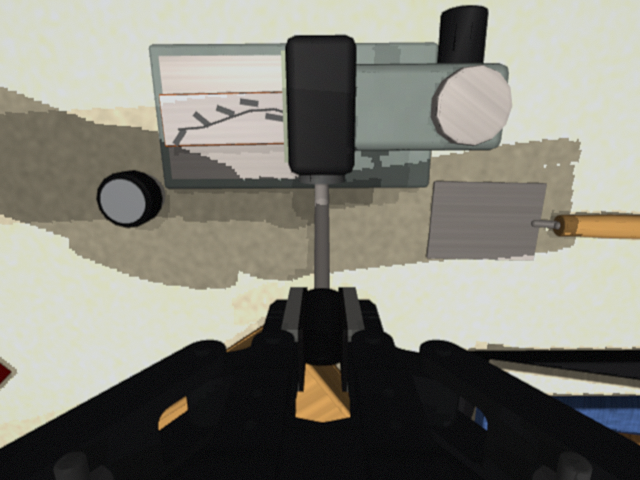

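Emit:
jog_arm(steps=[[0.023,0.03,0,0,0,0,1],[0.042,0.062,0,0,0,0,1],[0.055,0.097,0,0,0,0,1],[0.063,0.134,0,0,0,0,1],[0.066,0.172,0,0,0,0,1],[0.062,0.205,0,0,0,0,1],[0.061,0.214,0,0,0,0,1],[0.061,0.214,0,0,0,0,1]])

```text
clock: 19.9
ee_pos: [0.5886, -0.1254, 0.1159]
tcp_rot: [0.519, -0.482, 0.481, -0.517]
wrist_force: [-6.3, -1.0, 3.1]
finger_gap: 0.012
```

Run:
```python
from h import *
st();print(Ginv(bot.state()['ee_pos']))
```

```text
19.9 [ 0.5886 -0.1254  0.1159] [-6.2877 -0.9561  3.0869] 0.012
[ 29.6151 -91.5878 115.8723]
```

Emit:
jog_arm(steps=[[0,0.008,0,0,0,0,1],[0,0.014,0,0,0,0,1],[0,0.014,0,0,0,0,1]])

```text
clock: 20.2
ee_pos: [0.5885, -0.1242, 0.1126]
tcp_rot: [0.519, -0.482, 0.48, -0.517]
wrist_force: [-6.9, 0.4, 4.8]
finger_gap: 0.012
```

Emit:
jog_arm(steps=[[0,0.008,0,0,0,0,1],[0,0.016,0,0,0,0,1],[0,0.016,0,0,0,0,1]])

```text
clock: 20.5
ee_pos: [0.5885, -0.1226, 0.1087]
tcp_rot: [0.519, -0.482, 0.48, -0.518]
wrist_force: [-8.0, 4.0, 5.6]
finger_gap: 0.0121
```

Run:
```python
from h import *
st();im,_=shot("wrist","w14");im,_=shot("side","s14");crop(im,230,150,480,340,3,"c22");im,_=shot("scene","sc14");crop(im,220,190,400,330,4,"c23")
```

```text
20.5 [ 0.5885 -0.1226  0.1087] [-8.0308  4.0027  5.6102] 0.0121
```

View pics/c22.png

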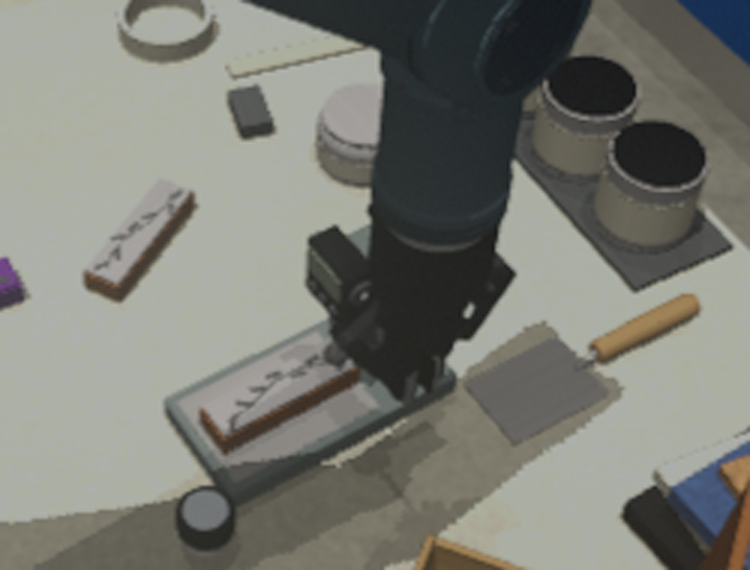

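View pics/c23.png

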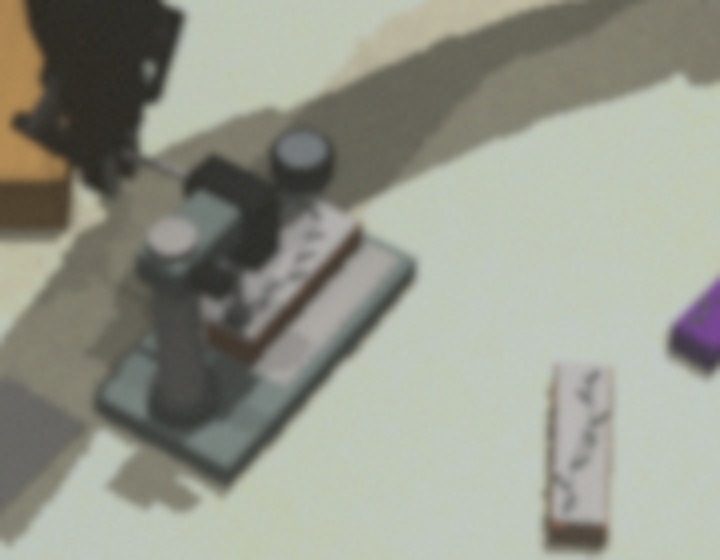

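View pics/w14.png

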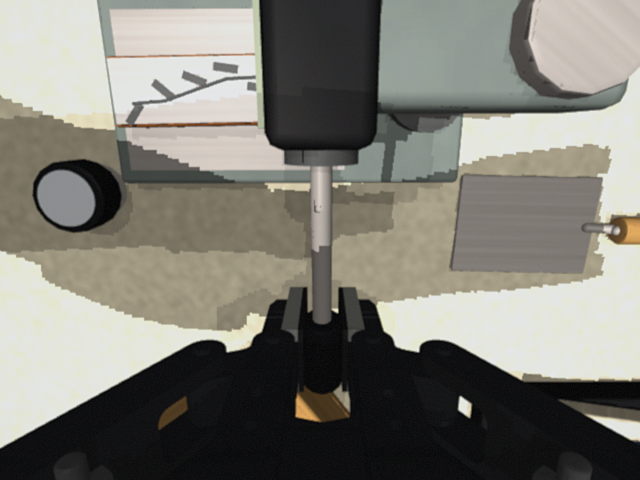

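Emit:
jog_arm(steps=[[0,0,0,0,0,0,0.3],[0,0,0,0,0,0,0.3],[0,0,0,0,0,0,0.3],[0,0,0,0,0,0,0.3],[0,-0.1,0,0,0,0,0.3],[0,-0.3,0,0,0,0,0.3],[0,-0.4,0,0,0,0,0.3],[0,-0.4,0,0,0,0,0.3]])

```text
clock: 21.45
ee_pos: [0.5934, -0.1248, 0.2125]
tcp_rot: [-0.516, 0.479, -0.484, 0.519]
wrist_force: [0.5, 0.9, 0.4]
finger_gap: 0.0599
```

Run:
```python
from h import *
st();im,_=shot("wrist","w15");crop(im,240,100,420,380,2,"c24");im,_=shot("side","s15");crop(im,300,190,420,310,5,"c25")
```

```text
21.45 [ 0.5934 -0.1248  0.2125] [0.4832 0.8538 0.4328] 0.0599
```

View pics/c24.png

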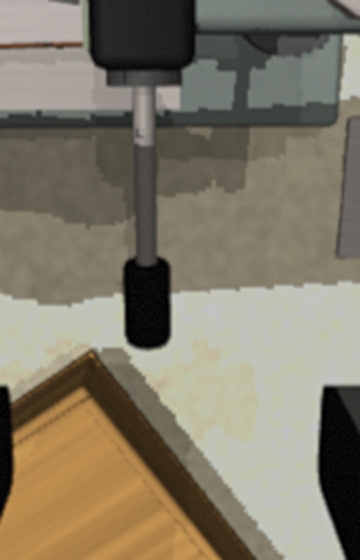

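View pics/c25.png

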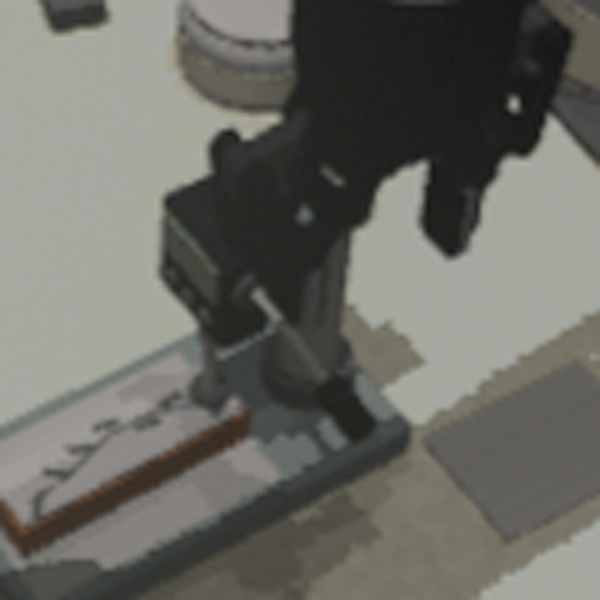

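Run:
```python
from h import *
di=bot.camera_info("side");w=bot.camera_info("wrist")
u=np.array([147.5,302])/2+[240,100]-.25;x=np.array([347,409])/5+[300,190]-.4
t=tri(w,u,di,x);print(t,knob_angle(t[0]));st();print(row(G(30,-91,116),GY+np.pi/2))
```

```text
(array([ 0.5878, -0.125 ,  0.1341]), [np.float64(0.0023294709626743154), np.float64(0.002329470962674762)]) (array([ 28.7715, -91.1351, 134.1268]), np.float64(-0.013238069091830507), np.float64(63.07931930774244))
21.55 [ 0.5906 -0.1249  0.2083] [-0.5836 -0.3495  0.025 ] 0.06
(array([-0.0009,  0.3693, -0.0069, -0.0003, -0.0017,  0.0002]), 2)
```

Emit:
jog_arm(steps=[[0,0.15,-0.007,0,0,0,0.3],[0,0.3,-0.007,0,0,0,0.3],[0,0.37,-0.007,0,0,0,0.3],[0,0.37,-0.007,0,0,0,0.3],[0,0.37,-0.007,0,0,0,1],[0,0.37,-0.007,0,0,0,1],[0,0.37,-0.007,0,0,0,1],[0,0.37,-0.007,0,0,0,1]])

```text
clock: 22.35
ee_pos: [0.5887, -0.1248, 0.1164]
tcp_rot: [0.518, -0.481, 0.482, -0.518]
wrist_force: [-2.5, -0.7, 3.3]
finger_gap: 0.012
```

Emit:
jog_arm(steps=[[0,0,0,0,0,0,1],[0.003,-0.038,0,0,0,0,1],[0.001,-0.075,0,0,0,0,1],[-0.007,-0.112,0,0,0,0,1],[-0.021,-0.147,0,0,0,0,1],[-0.039,-0.18,0,0,0,0,1],[-0.062,-0.209,0,0,0,0,1],[-0.068,-0.215,0,0,0,0,1]])

```text
clock: 23.15
ee_pos: [0.587, -0.1047, 0.1701]
tcp_rot: [-0.518, 0.482, -0.48, 0.519]
wrist_force: [1.4, 5.3, -11.0]
finger_gap: 0.011
```

Run:
```python
from h import *
st();print(Ginv(bot.state()['ee_pos']))
```

```text
23.15 [ 0.587  -0.1047  0.1701] [  1.4128   5.2924 -11.048 ] 0.011
[ 29.6037 -70.7611 170.0884]
```

Emit:
jog_arm(steps=[[0,0.012,0,0,0,0,0.3],[0,0.012,0,0,0,0,0.3],[0,0.012,0,0,0,0,0.3],[0,0.012,0,0,0,0,0.3],[0,-0.15,0,0,0,0,0.3],[0,-0.3,0,0,0,0,0.3],[0,-0.4,0,0,0,0,0.3],[0,-0.4,0,0,0,0,0.3]])

```text
clock: 23.95
ee_pos: [0.5899, -0.108, 0.2737]
tcp_rot: [-0.516, 0.479, -0.484, 0.519]
wrist_force: [0.8, 0.5, 0.2]
finger_gap: 0.0599
```

Run:
```python
from h import *
im,_=shot("side","s16");crop(im,230,150,480,340,3,"c26");im,_=shot("wrist","w16");crop(im,240,50,420,330,2,"c27");st();print(row(G(-61,0,260),GY+np.pi))
```

```text
24.05 [ 0.5876 -0.1081  0.2697] [-0.1943 -0.221  -0.5979] 0.0597
(array([-0.2952,  0.0383, -0.3655, -0.    , -0.5017,  0.0004]), 11)
```

View pics/c26.png

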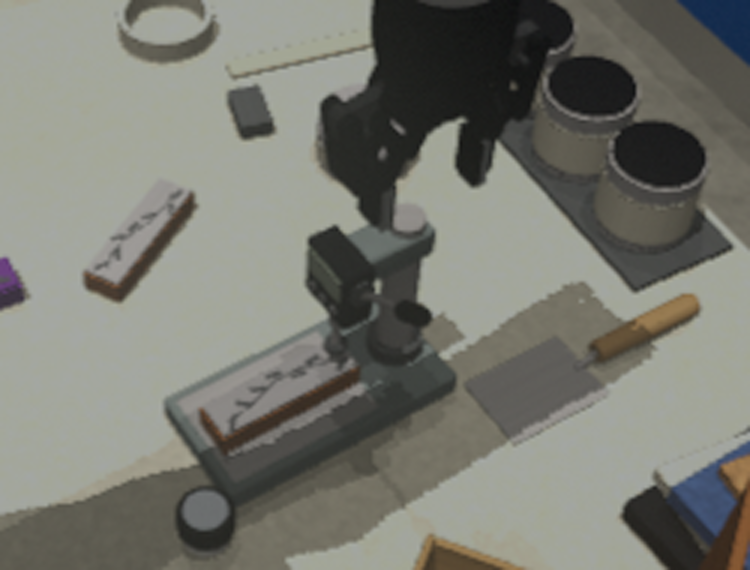

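View pics/c27.png

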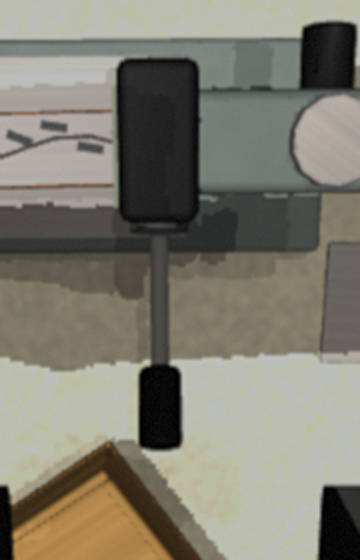

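Run:
```python
from h import *
di=bot.camera_info("side");w=bot.camera_info("wrist")
u=np.array([160,408])/2+[240,50]-.25;x=np.array([413,316])/3+[230,150]-.35
t=tri(w,u,di,x);print(t,knob_angle(t[0]))
```

```text
(array([ 0.5876, -0.1155,  0.1757]), [np.float64(0.0008397752501509691), np.float64(0.0008397752501507431)]) (array([ 29.3447, -81.6254, 175.652 ]), np.float64(0.6874201334041521), np.float64(60.90139583061762))
```

Run:
```python
from h import *
print(row(G(30,-81.5,156.5),GY+np.pi/2))
```

```text
(array([ 0.0285,  0.4528, -0.0001, -0.0003, -0.0017,  0.0002]), 3)
```

Emit:
jog_arm(steps=[[0.028,0.15,0,0,0,0,0.3],[0.028,0.3,0,0,0,0,0.3],[0.028,0.43,0,0,0,0,0.3],[0.028,0.45,0,0,0,0,0.3],[0.028,0.45,0,0,0,0,1],[0.028,0.45,0,0,0,0,1],[0.028,0.45,0,0,0,0,1],[0.028,0.45,0,0,0,0,1]])

```text
clock: 24.85
ee_pos: [0.588, -0.1153, 0.1581]
tcp_rot: [0.518, -0.481, 0.482, -0.518]
wrist_force: [-3.8, -1.2, 5.5]
finger_gap: 0.0127
```

Emit:
jog_arm(steps=[[0,0,0,0,0,0,1],[-0.008,-0.012,0,0,0,0,1],[-0.017,-0.024,0,0,0,0,1],[-0.025,-0.035,0,0,0,0,1],[-0.034,-0.045,0,0,0,0,1],[-0.044,-0.056,0,0,0,0,1],[-0.044,-0.056,0,0,0,0,1]])

```text
clock: 25.55
ee_pos: [0.5868, -0.1064, 0.1682]
tcp_rot: [0.518, -0.482, 0.482, -0.517]
wrist_force: [9.5, -9.7, -25.3]
finger_gap: 0.012
```

Emit:
jog_arm(steps=[[0,0,0,0,0,0,0.3],[0,0,0,0,0,0,0.3],[0,0,0,0,0,0,0.3],[0,0,0,0,0,0,0.3],[0,-0.15,0,0,0,0,0.3],[0,-0.3,0,0,0,0,0.3],[0,-0.4,0,0,0,0,0.3],[0,-0.4,0,0,0,0,0.3]])

```text
clock: 26.35
ee_pos: [0.5897, -0.1031, 0.2754]
tcp_rot: [-0.516, 0.479, -0.484, 0.52]
wrist_force: [-0.2, 0.3, -0.4]
finger_gap: 0.06
```

Run:
```python
from h import *
im,_=shot("side","s17");crop(im,230,150,480,340,3,"c28");im,_=shot("wrist","w17");crop(im,240,50,420,330,2,"c29");st();print(row(G(-61,0,260),GY+np.pi))
```

```text
26.45 [ 0.5874 -0.1034  0.2713] [-0.1101  1.0604 -0.8695] 0.0596
(array([-0.2767,  0.0448, -0.3655, -0.0002, -0.5014,  0.0004]), 11)
```

View pics/c28.png

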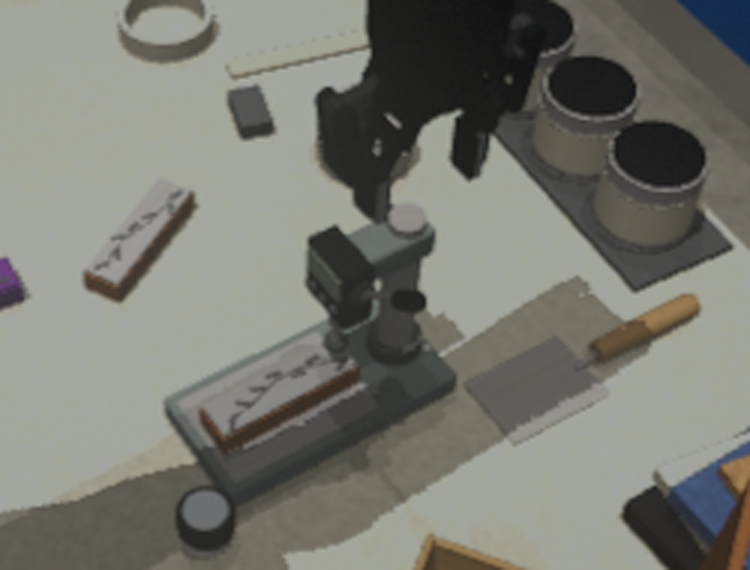

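View pics/c29.png

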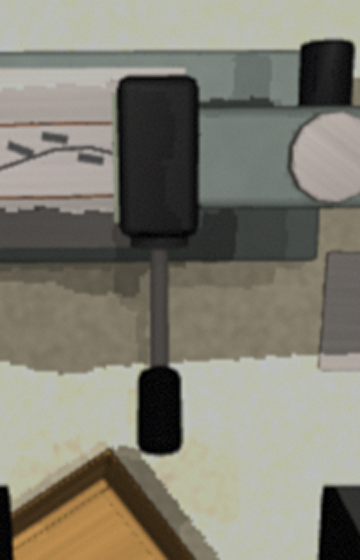

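Emit:
jog_arm(steps=[[-0.05,0,-0.1,0,-0.05,0,0.3],[-0.277,0.04,-0.366,0,-0.4,0,0.3],[-0.277,0.04,-0.366,0,-0.5,0,0.3],[-0.277,0.04,-0.366,0,-0.5,0,0.3],[-0.277,0.04,-0.366,0,-0.5,0,0.3],[-0.277,0.04,-0.366,0,-0.5,0,0.3],[-0.277,0.04,-0.366,0,-0.5,0,0.3],[-0.277,0.04,-0.366,0,-0.5,0,0.3]])

```text
clock: 27.25
ee_pos: [0.4899, -0.0412, 0.2596]
tcp_rot: [-0.7, 0.103, -0.102, 0.7]
wrist_force: [-0.4, 0.7, 0.1]
finger_gap: 0.0598
```

Emit:
jog_arm(steps=[[0,0,0,0,-0.12,0,0.3],[0,0,0,0,-0.12,0,0.3],[0,0,0,0,-0.12,0,0.3],[0,0,0,0,-0.12,0,0.3],[0,0,0,0,-0.12,0,0.3]])

```text
clock: 27.75
ee_pos: [0.4903, -0.0413, 0.26]
tcp_rot: [-0.706, -0.027, 0.028, 0.707]
wrist_force: [-0.2, -0.3, -0.8]
finger_gap: 0.0596
```

Run:
```python
from h import *
st();print(row(G(-61.5,0,29.5),GY+np.pi))
```

```text
27.75 [ 0.4903 -0.0413  0.26  ] [-0.191  -0.2789 -0.7978] 0.0596
(array([ 0.0028,  0.9221, -0.    , -0.0002, -0.0003, -0.0004]), 5)
```

Emit:
jog_arm(steps=[[0.003,0.2,0,0,0,0,0.3],[0.003,0.4,0,0,0,0,0.3],[0.003,0.6,0,0,0,0,0.3],[0.003,0.75,0,0,0,0,0.3],[0.003,0.85,0,0,0,0,0.3],[0.003,0.9,0,0,0,0,0.3],[0.003,0.92,0,0,0,0,0.3],[0.003,0.92,0,0,0,0,0.3]])

```text
clock: 28.55
ee_pos: [0.4919, -0.0412, 0.0311]
tcp_rot: [0.707, 0.028, -0.028, -0.707]
wrist_force: [0.1, -0.7, 0.8]
finger_gap: 0.06
```

Emit:
jog_arm(steps=[[0,0,0,0,0,0,1],[0,0,0,0,0,0,1],[0,0,0,0,0,0,1],[0,0,0,0,0,0,1],[0,-0.01,0,0,0,0,1],[0,-0.018,0,0,0,0,1],[0,-0.018,0,0,0,0,1]])

```text
clock: 29.25
ee_pos: [0.4919, -0.0414, 0.0358]
tcp_rot: [0.707, 0.028, -0.028, -0.706]
wrist_force: [1.0, -0.3, 0.0]
finger_gap: 0.0323
```

Run:
```python
from h import *
st();print(Ginv(bot.state()['ee_pos']));im,_=shot("side","s18");crop(im,230,150,480,340,3,"c30")
```

```text
29.25 [ 0.4919 -0.0414  0.0358] [ 1.0421 -0.2545  0.0274] 0.0323
[-60.2897  -0.369   35.7684]
```

View pics/c30.png

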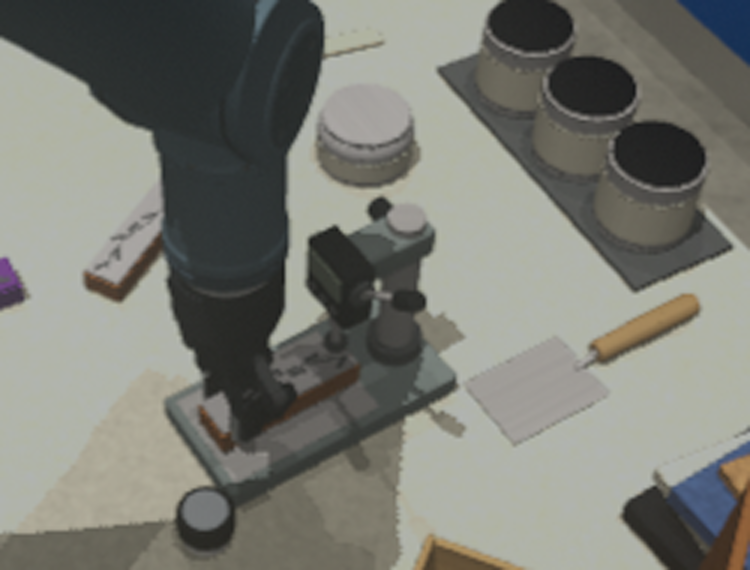

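Emit:
jog_arm(steps=[[0,-0.005,0.05,0,0,0,1],[0,-0.005,0.12,0,0,0,1],[0,-0.005,0.19,0,0,0,1],[0,-0.005,0.24,0,0,0,1],[0,-0.1,0.25,0,0,0,1],[0,-0.3,0.25,0,0,0,1],[0,-0.5,0.25,0,0,0,1],[0,-0.7,0.25,0,0,0,1]])

```text
clock: 30.1
ee_pos: [0.4859, 0.0219, 0.2119]
tcp_rot: [-0.706, -0.028, 0.029, 0.707]
wrist_force: [2.6, -1.0, -1.3]
finger_gap: 0.0327
```

```bash
cat >> h.py <<'E'
CO=np.array([.519,-.333,0]);CY=np.deg2rad(-50.5)
def C(x,y,z):
    c,s=np.cos(CY),np.sin(CY);return CO+np.array([c*x-s*y,s*x+c*y,z])/1000
def Cinv(p):
    d=(np.array(p)-CO)*1000;c,s=np.cos(CY),np.sin(CY);return np.array([c*d[0]+s*d[1],-s*d[0]+c*d[1],d[2]])
E
python3 - <<'E'
from h import *
st();print(C(-44,55,0),row(C(-44,55,250),CY+np.pi))
E
```

```text
30.1 [0.4859 0.0219 0.2119] [ 2.5551 -1.016  -1.3282] 0.0327
[ 0.5335 -0.2641  0.    ] (array([ 0.0976, -0.153 , -1.1553,  0.    ,  0.3061, -0.0004]), 7)
```

Emit:
jog_arm(steps=[[0,-0.18,0,0,0.02,0,1],[0.02,-0.18,-0.15,0,0.07,0,1],[0.04,-0.18,-0.35,0,0.12,0,1],[0.05,-0.18,-0.55,0,0.17,0,1],[0.07,-0.18,-0.75,0,0.22,0,1],[0.09,-0.18,-0.9,0,0.26,0,1],[0.1,-0.18,-0.99,0,0.3,0,1],[0.1,-0.18,-0.99,0,0.306,0,1]])

```text
clock: 30.9
ee_pos: [0.5309, -0.2274, 0.2546]
tcp_rot: [0.639, -0.305, 0.305, -0.638]
wrist_force: [-0.5, 1.1, -0.9]
finger_gap: 0.0322
```

Run:
```python
from h import *
st();im,i=shot("wrist","w20");print(i);print(row(C(-44,55,250),CY+np.pi))
```

```text
30.9 [ 0.5309 -0.2274  0.2546] [-0.4934  1.1498 -0.8622] 0.0322
{'fx': 387.1255554397866, 'fy': 387.1255554397866, 'cx': 322.4014177261946, 'cy': 240.24381730421007, 'origin': array([ 0.488 , -0.1739,  0.3967]), 'orientation': array([0.934 , 0.33  , 0.0455, 0.1294])}
(array([ 0.1291,  0.019 , -0.0924,  0.0001, -0.0014, -0.0002]), 1)
```

View pics/w20.png

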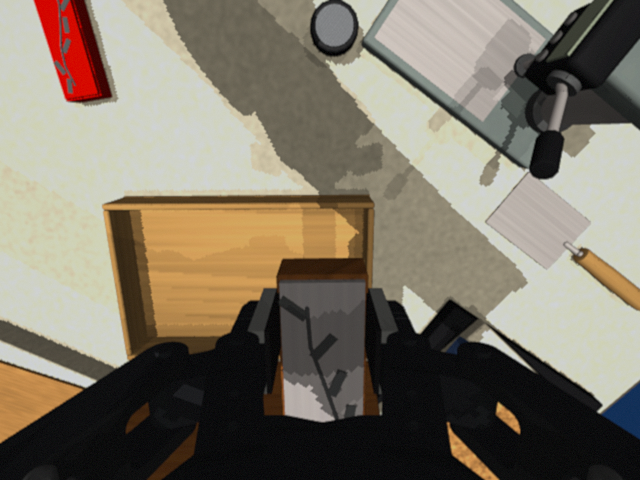

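Run:
```python
from h import *
im=cv2.imread("pics/w20.png");crop(im,90,180,400,300,2.55,"c31")
```

```text
(no output)
```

View pics/c31.png

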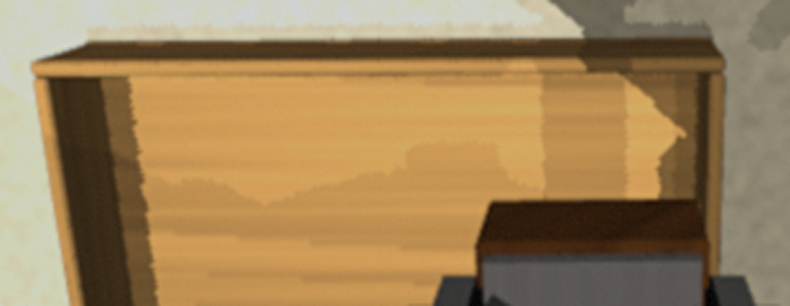

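Run:
```python
from h import *
w=bot.camera_info("wrist")
P=np.array([[35,62],[724,59]])/2.55+[90,180]-.3
q=plane(w,P,.046);d=q[1]-q[0];L=np.linalg.norm(d);y=d/L
yaw=np.arctan2(y[1],y[0])-np.pi/2;x=np.array([y[1],-y[0],0])
print(q,L,np.rad2deg(yaw),"origin",q.mean(0)+x*.082)
print(Cinv(bot.state()['ee_pos']))
```

```text
[[ 0.3728 -0.3479  0.046 ]
 [ 0.5641 -0.1905  0.046 ]] 0.24779310036038882 -50.54085863583998 origin [ 0.5206 -0.3325  0.046 ]
[-76.175   78.254  254.7544]
```

Emit:
jog_arm(steps=[[0.06,0.0,-0.04,0,0,0,1],[0.125,0.02,-0.09,0,0,0,1],[0.13,0.2,-0.092,0,0,0,1],[0.13,0.4,-0.092,0,0,0,1],[0.13,0.6,-0.092,0,0,0,1],[0.13,0.7,-0.092,0,0,0,1],[0.13,0.72,-0.092,0,0,0,1],[0.13,0.72,-0.092,0,0,0,1]])

```text
clock: 31.75
ee_pos: [0.5339, -0.2636, 0.0749]
tcp_rot: [-0.639, 0.302, -0.301, 0.64]
wrist_force: [0.4, 0.2, 0.1]
finger_gap: 0.0322
```

Run:
```python
from h import *
st();print(Cinv(bot.state()['ee_pos']));im,i=shot("wrist","w21");im,_=shot("scene","sc21");crop(im,130,100,280,270,3.5,"c32")
print(row(C(-44,55,20),CY+np.pi))
```

```text
31.75 [ 0.5339 -0.2636  0.0749] [0.3663 0.1847 0.0525] 0.0322
[-44.0509  55.5927  74.8771]
(array([-0.0056,  0.2279, -0.0063, -0.0004, -0.0003,  0.0008]), 2)
```

View pics/c32.png

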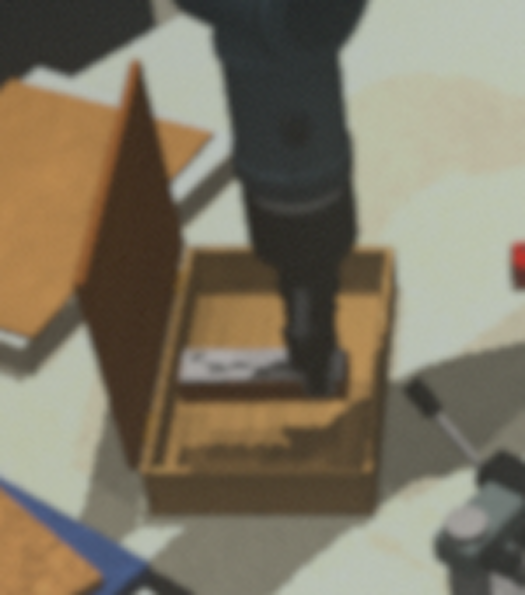

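View pics/w21.png

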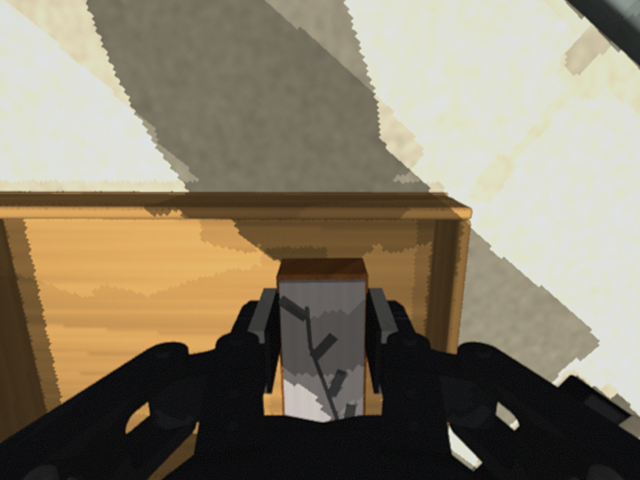

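Block is square to the case, clear of the front and right walls in the wrist view. Lowering it.

Emit:
jog_arm(steps=[[-0.003,0.1,-0.003,0,0,0,1],[-0.003,0.18,-0.003,0,0,0,1],[-0.003,0.22,-0.003,0,0,0,1],[-0.003,0.232,-0.003,0,0,0,1],[-0.003,0.238,-0.003,0,0,0,1],[-0.003,0.242,-0.003,0,0,0,1],[-0.003,0.242,-0.003,0,0,0,1]])

```text
clock: 32.55
ee_pos: [0.5339, -0.2637, 0.0163]
tcp_rot: [0.64, -0.301, 0.303, -0.639]
wrist_force: [-1.7, 0.8, 5.2]
finger_gap: 0.0322
```

Emit:
jog_arm(steps=[[0,0.003,0,0,0,0,1],[0,0.003,0,0,0,0,0.3],[0,0.003,0,0,0,0,0.3],[0,0.003,0,0,0,0,0.3],[0,0.003,0,0,0,0,0.3],[0,-0.2,0,0,0,0,0.3],[0,-0.5,0,0,0,0,0.3],[0,-0.9,0,0,0,0,0.3]])

```text
clock: 33.35
ee_pos: [0.5326, -0.263, 0.1654]
tcp_rot: [-0.639, 0.302, -0.301, 0.64]
wrist_force: [1.1, -0.0, -0.2]
finger_gap: 0.0597
```

Run:
```python
from h import *
st();im,_=shot("scene","sc22");crop(im,130,100,280,270,3.5,"c33");crop(im,330,200,530,380,3,"c34")
print(row([.52,.2,.36],np.deg2rad(180+34)))
```

```text
33.35 [ 0.5326 -0.263   0.1654] [ 1.0502 -0.0373 -0.2322] 0.0597
(array([-1.4707, -0.7524,  1.1303,  0.001 , -0.4696,  0.0038]), 11)
```

View pics/c33.png

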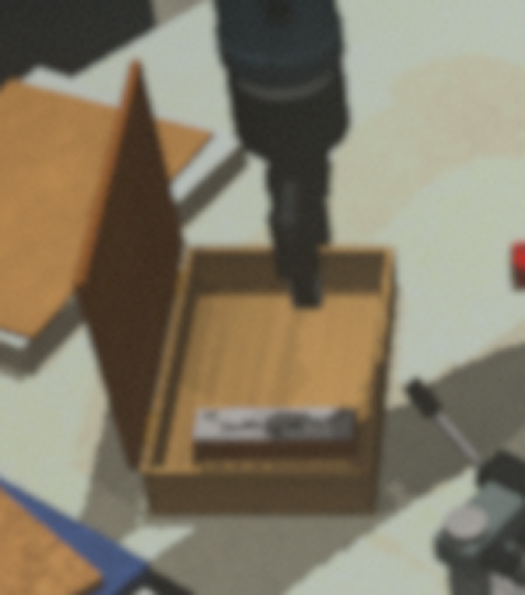

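View pics/c34.png

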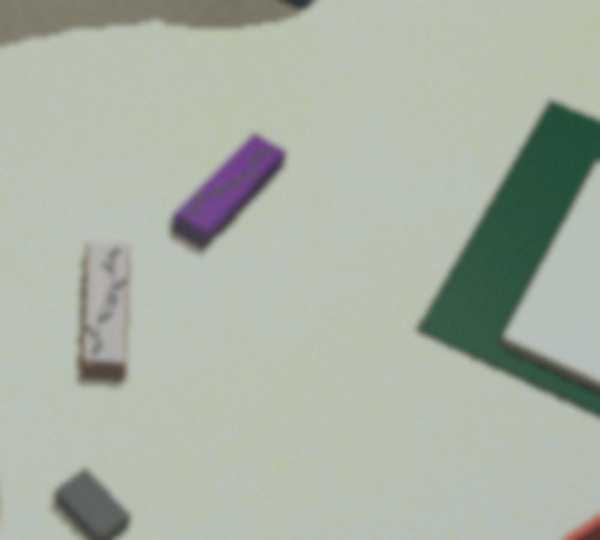

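Emit:
jog_arm(steps=[[0,-0.4,0.05,0,-0.03,0,0.3],[-0.3,-0.75,0.3,0,-0.1,0,0.2],[-0.85,-0.75,0.55,0,-0.24,0,0.1],[-0.85,-0.75,0.55,0,-0.24,0,0],[-0.85,-0.75,0.55,0,-0.24,0,0],[-0.85,-0.75,0.55,0,-0.24,0,0],[-0.85,-0.75,0.55,0,-0.24,0,0],[-0.85,-0.75,0.55,0,-0.24,0,0]])

```text
clock: 34.2
ee_pos: [0.5042, -0.0051, 0.3544]
tcp_rot: [-0.705, 0.04, -0.044, 0.706]
wrist_force: [0.0, 0.2, -0.5]
finger_gap: 0.0855
```

Run:
```python
from h import *
st();print(row([.58,.21,.36],np.deg2rad(180+34)))
```

```text
34.2 [ 0.5042 -0.0051  0.3544] [ 0.0266  0.1738 -0.4536] 0.0855
(array([ 0.199 , -0.02  ,  0.8903,  0.    , -0.2267,  0.0016]), 5)
```

Emit:
jog_arm(steps=[[0.2,-0.02,0.89,0,-0.227,0,0],[0.2,-0.02,0.89,0,-0.227,0,0],[0.2,-0.02,0.89,0,-0.227,0,0],[0.2,-0.02,0.89,0,-0.227,0,0],[0.2,-0.02,0.89,0,-0.227,0,0],[0.2,-0.02,0.89,0,-0.227,0,0],[0.2,-0.02,0.89,0,-0.227,0,0]])

```text
clock: 34.9
ee_pos: [0.5823, 0.2021, 0.3556]
tcp_rot: [0.677, 0.203, -0.204, -0.677]
wrist_force: [0.1, -0.3, -0.4]
finger_gap: 0.0857
```

Run:
```python
from h import *
st();im,i=shot("wrist","w23")
```

```text
34.9 [0.5823 0.2021 0.3556] [ 0.0617 -0.2662 -0.388 ] 0.0857
```

View pics/w23.png

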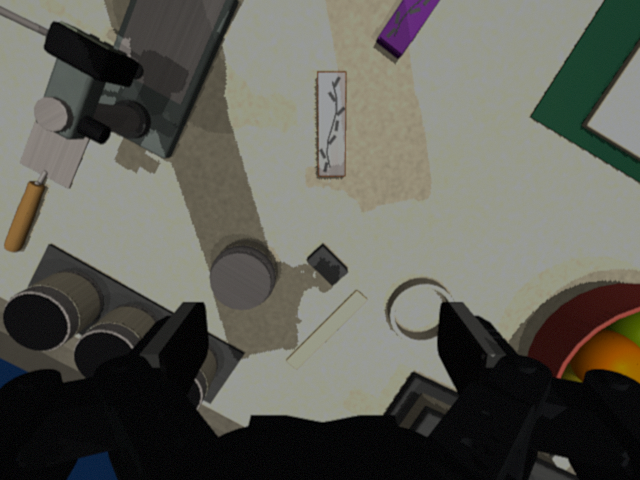

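Remaining block spans cols 317–346, rows 71–177, clear on all sides; no other block in view.

Run:
```python
from h import *
w=bot.camera_info("wrist")
im=cv2.imread("pics/w23.png");crop(im,295,55,370,195,4,"c35")
P=np.array([[317,71.5],[346.3,71],[345.8,177],[318,177]])
q=plane(w,P,.023);c=q.mean(0);a=(q[0]+q[1]-q[2]-q[3])[:2]
yaw=np.arctan2(-a[1],-a[0]);print(q,c,np.rad2deg(yaw),np.linalg.norm(np.diff(np.vstack([q,q[:1]]),axis=0),axis=1))
h=yaw+np.pi; grip=c[:2]-.044*np.array([np.cos(yaw),np.sin(yaw)])
print(grip,row([*grip,.15],h))
```

```text
[[0.4742 0.1218 0.023 ]
 [0.4555 0.1493 0.023 ]
 [0.5546 0.2162 0.023 ]
 [0.5732 0.1879 0.023 ]] [0.5144 0.1688 0.023 ] 33.851177573563945 [0.0333 0.1195 0.0339 0.119 ]
[0.4779 0.1443] (array([-0.4731,  0.824 ,  0.0412,  0.0002, -0.0027, -0.0004]), 5)
```

View pics/c35.png

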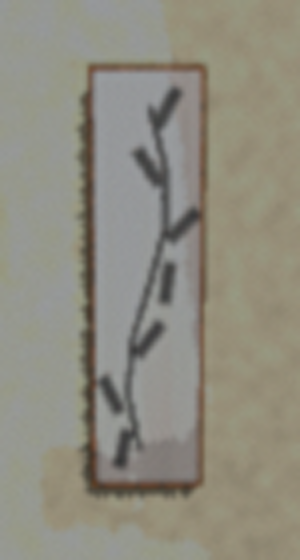

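Run:
```python
from h import *
w=bot.camera_info("wrist");print(plane(w,[[377,42],[395,58],[413,42]],.02));
```

```text
[[0.4113 0.1611 0.02  ]
 [0.4135 0.1877 0.02  ]
 [0.3892 0.1948 0.02  ]]
```

Emit:
jog_arm(steps=[[-0.47,0.82,0.041,0,-0.003,0,0.2],[-0.47,0.82,0.041,0,-0.003,0,0.2],[-0.47,0.82,0.041,0,-0.003,0,0.2],[-0.47,0.82,0.041,0,-0.003,0,0.2],[-0.47,0.82,0.041,0,-0.003,0,0.2],[-0.47,0.82,0.041,0,-0.003,0,0.2],[-0.47,0.82,0.041,0,-0.003,0,0.2]])

```text
clock: 35.65
ee_pos: [0.4796, 0.145, 0.1524]
tcp_rot: [0.677, 0.206, -0.206, -0.676]
wrist_force: [0.4, -0.1, 0.3]
finger_gap: 0.0683
```

Run:
```python
from h import *
st();print(row([.4779,.1443,.004],np.deg2rad(213.85)))
```

```text
35.65 [0.4796 0.145  0.1524] [ 0.3884 -0.1003  0.3114] 0.0683
(array([-0.0076,  0.5935,  0.002 ,  0.0003,  0.0002,  0.0002]), 3)
```

Emit:
jog_arm(steps=[[-0.007,0.2,0.002,0,0,0,0.2],[-0.007,0.4,0.002,0,0,0,0.2],[-0.007,0.5,0.002,0,0,0,0.2],[-0.007,0.56,0.002,0,0,0,0.2],[-0.007,0.585,0.002,0,0,0,0.2],[-0.007,0.59,0.002,0,0,0,0.2],[-0.007,0.59,0.002,0,0,0,0.2],[-0.007,0.59,0.002,0,0,0,1]])

```text
clock: 36.45
ee_pos: [0.478, 0.1458, 0.0053]
tcp_rot: [0.676, 0.208, -0.206, -0.676]
wrist_force: [0.4, -0.2, 0.3]
finger_gap: 0.0555
```

Emit:
jog_arm(steps=[[0,0,0,0,0,0,1],[0,0,0,0,0,0,1],[0,0,0,0,0,0,1],[0,0,0,0,0,0,1]])

```text
clock: 36.85
ee_pos: [0.4775, 0.1456, 0.005]
tcp_rot: [0.676, 0.207, -0.206, -0.676]
wrist_force: [-1.2, -1.5, 8.0]
finger_gap: 0.0323
```

Emit:
jog_arm(steps=[[0,-0.05,0,0,0,0,1],[0,-0.2,0,0,0,0,1],[0,-0.4,0,0,0,0,1],[0,-0.56,0,0,0,0,1],[0,-0.56,0,0,0,0,1],[0,-0.56,0,0,0,0,1]])

```text
clock: 37.45
ee_pos: [0.4772, 0.1453, 0.1452]
tcp_rot: [0.676, 0.208, -0.206, -0.676]
wrist_force: [-0.4, 0.4, -1.1]
finger_gap: 0.0327
```

Run:
```python
from h import *
st();im,i=shot("wrist","w24");crop(im,230,240,420,440,3,"c36")
print(row([*G(-61,60,0)[:2],.16],GY+np.pi))
```

```text
37.45 [0.4772 0.1453 0.1452] [-0.3892  0.3576 -1.1025] 0.0327
(array([-0.2493, -0.0635, -0.441 ,  0.0002,  0.1643, -0.0002]), 4)
```

View pics/c36.png

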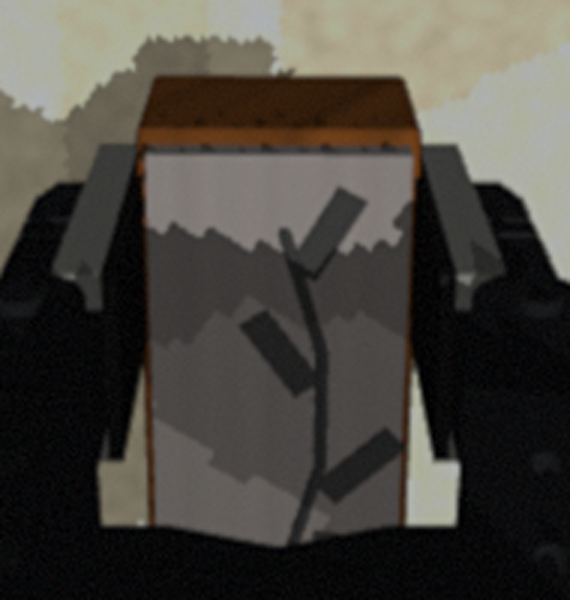

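Emit:
jog_arm(steps=[[-0.05,-0.06,-0.08,0,0.03,0,1],[-0.12,-0.065,-0.22,0,0.08,0,1],[-0.2,-0.065,-0.36,0,0.12,0,1],[-0.25,-0.065,-0.44,0,0.164,0,1],[-0.25,-0.065,-0.44,0,0.164,0,1],[-0.25,-0.065,-0.44,0,0.164,0,1]])

```text
clock: 38.1
ee_pos: [0.4857, 0.0192, 0.1593]
tcp_rot: [-0.706, -0.027, 0.029, 0.707]
wrist_force: [0.1, 0.0, -0.1]
finger_gap: 0.0325
```

Run:
```python
from h import *
st();print(Ginv(bot.state()['ee_pos']));print(row(G(-61,60,33),GY+np.pi))
```

```text
38.1 [0.4857 0.0192 0.1593] [ 0.1319  0.0102 -0.1088] 0.0325
[-61.7618  60.5375 159.3075]
(array([ 0.0041,  0.5052, -0.0023, -0.0001,  0.0006, -0.0007]), 3)
```

Emit:
jog_arm(steps=[[0.003,0.15,-0.002,0,0,0,1],[0.003,0.35,-0.002,0,0,0,1],[0.003,0.45,-0.002,0,0,0,1],[0.003,0.495,-0.002,0,0,0,1],[0.003,0.505,-0.002,0,0,0,1],[0.003,0.505,-0.002,0,0,0,1]])

```text
clock: 38.7
ee_pos: [0.4879, 0.0199, 0.0346]
tcp_rot: [-0.706, -0.029, 0.028, 0.707]
wrist_force: [-0.6, -0.5, -0.1]
finger_gap: 0.0324
```

Run:
```python
from h import *
st();print(Ginv(bot.state()['ee_pos']));print(row(G(-61,0,32),GY+np.pi))
```

```text
38.7 [0.4879 0.0199 0.0346] [-0.5962 -0.481  -0.0959] 0.0324
[-59.5011  61.128   34.6202]
(array([-0.0067,  0.0103, -0.2445, -0.0002,  0.0009,  0.0003]), 2)
```

Emit:
jog_arm(steps=[[-0.007,0.008,-0.02,0,0,0,1],[-0.007,0.008,-0.08,0,0,0,1],[-0.007,0.008,-0.15,0,0,0,1],[-0.007,0.008,-0.21,0,0,0,1],[-0.007,0.008,-0.245,0,0,0,1],[-0.007,0.008,-0.245,0,0,0,1],[-0.007,0.008,-0.245,0,0,0,1]])

```text
clock: 39.4
ee_pos: [0.4908, -0.0418, 0.0325]
tcp_rot: [-0.706, -0.028, 0.028, 0.707]
wrist_force: [0.5, 0.7, -0.4]
finger_gap: 0.0324
```

Run:
```python
from h import *
st();print(Ginv(bot.state()['ee_pos']));im,_=shot("side","s25");crop(im,230,150,480,340,3,"c37")
```

```text
39.4 [ 0.4908 -0.0418  0.0325] [ 0.5151  0.6534 -0.4037] 0.0324
[-61.4251  -0.6734  32.5269]
```

View pics/c37.png

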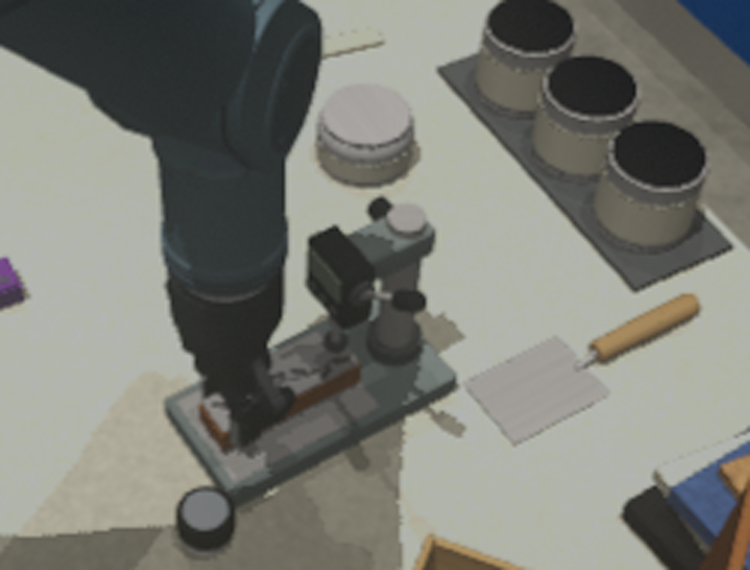

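Lined up as before; lowering gently.

Emit:
jog_arm(steps=[[0,0.008,0,0,0,0,1],[0,0.014,0,0,0,0,1],[0,0.019,0,0,0,0,1],[0,0.019,0,0,0,0,1]])

```text
clock: 39.85
ee_pos: [0.4905, -0.0418, 0.0272]
tcp_rot: [-0.706, -0.028, 0.028, 0.707]
wrist_force: [-0.7, -0.2, -0.9]
finger_gap: 0.0321
```

Emit:
jog_arm(steps=[[0,0.004,0,0,0,0,1],[0,0.006,0,0,0,0,1],[0,0.006,0,0,0,0,1]])

```text
clock: 40.15
ee_pos: [0.4905, -0.0419, 0.0269]
tcp_rot: [0.707, 0.028, -0.028, -0.706]
wrist_force: [-5.7, -0.2, 19.1]
finger_gap: 0.0327
```

Contact (19 N up). Release and rise.

Emit:
jog_arm(steps=[[0,-0.005,0,0,0,0,1],[0,-0.005,0,0,0,0,0.3],[0,-0.005,0,0,0,0,0.3],[0,-0.005,0,0,0,0,0.3],[0,-0.005,0,0,0,0,0.3],[0,-0.005,0,0,0,0,0.3]])

```text
clock: 40.75
ee_pos: [0.4905, -0.0423, 0.0269]
tcp_rot: [-0.707, -0.028, 0.028, 0.707]
wrist_force: [0.7, 0.1, 1.2]
finger_gap: 0.0595
```

Emit:
jog_arm(steps=[[0,-0.1,0,0,0,0,0.3],[0,-0.3,0,0,0,0,0.3],[0,-0.5,0,0,0,0,0.3],[0,-0.7,0,0,0,0,0.3],[0,-0.95,0,0,0,0,0.3],[0,-0.95,0,0,0,0,0.3],[0,-0.95,0,0,0,0,0.3]])

```text
clock: 41.45
ee_pos: [0.4917, -0.0424, 0.2663]
tcp_rot: [0.707, 0.029, -0.026, -0.706]
wrist_force: [-0.3, 0.6, 0.0]
finger_gap: 0.0598
```

Run:
```python
from h import *
st();print(row(G(30,-75,265),GY+np.pi/2));im,_=shot("side","s26");crop(im,230,150,480,340,3,"c38")
```

```text
41.45 [ 0.4917 -0.0424  0.2663] [-0.3377  0.5621  0.0109] 0.0598
(array([ 0.362 ,  0.0071, -0.2949, -0.0005,  0.5002,  0.0014]), 11)
```

View pics/c38.png

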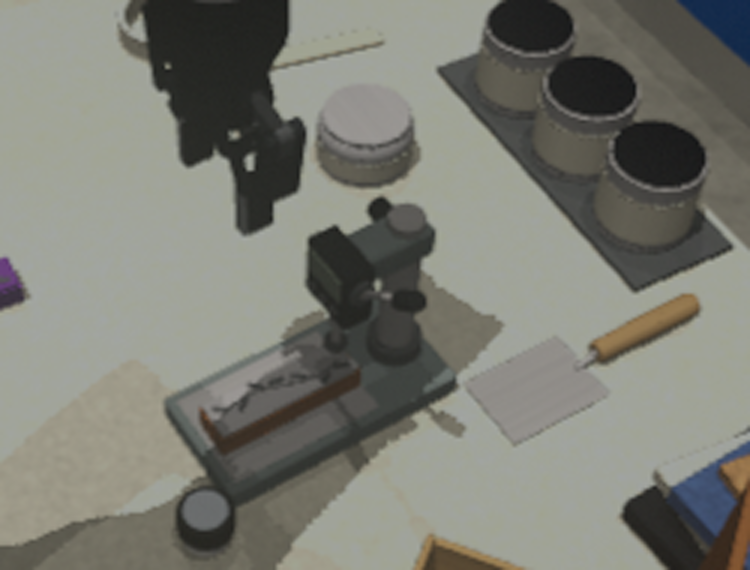

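Second block lies flat with its end under the raised foot. To the lever.

Emit:
jog_arm(steps=[[0.1,0,-0.1,0,0.05,0,0.3],[0.36,0,-0.295,0,0.4,0,0.3],[0.36,0,-0.295,0,0.5,0,0.3],[0.36,0,-0.295,0,0.5,0,0.3],[0.36,0,-0.295,0,0.5,0,0.3],[0.36,0,-0.295,0,0.5,0,0.3],[0.36,0,-0.295,0,0.5,0,0.3],[0.36,0,-0.295,0,0.5,0,0.3]])

```text
clock: 42.3
ee_pos: [0.5846, -0.1087, 0.2614]
tcp_rot: [0.599, -0.379, 0.376, -0.597]
wrist_force: [0.5, -0.0, -0.2]
finger_gap: 0.0598
```

Emit:
jog_arm(steps=[[0,0,0,0,0.12,0,0.3],[0,0,0,0,0.12,0,0.3],[0,0,0,0,0.12,0,0.3],[0,0,0,0,0.12,0,0.3],[0,0,0,0,0.12,0,0.3]])

```text
clock: 42.8
ee_pos: [0.5852, -0.1086, 0.2627]
tcp_rot: [0.519, -0.482, 0.48, -0.518]
wrist_force: [0.6, 0.2, 0.3]
finger_gap: 0.0604
```

Run:
```python
from h import *
st();print(row(G(30,-75.5,167),GY+np.pi/2))
```

```text
42.8 [ 0.5852 -0.1086  0.2627] [0.5875 0.1675 0.2727] 0.0604
(array([ 0.0039,  0.3826,  0.0113,  0.001 , -0.0007, -0.0001]), 2)
```

Emit:
jog_arm(steps=[[0.004,0.15,0.011,0,0,0,0.3],[0.004,0.3,0.011,0,0,0,0.3],[0.004,0.37,0.011,0,0,0,0.3],[0.004,0.38,0.011,0,0,0,0.3],[0.004,0.38,0.011,0,0,0,1],[0.004,0.38,0.011,0,0,0,1],[0.004,0.38,0.011,0,0,0,1],[0.004,0.38,0.011,0,0,0,1]])

```text
clock: 43.6
ee_pos: [0.5876, -0.1104, 0.1703]
tcp_rot: [0.519, -0.482, 0.481, -0.517]
wrist_force: [-5.9, -1.8, 5.5]
finger_gap: 0.0122
```

Emit:
jog_arm(steps=[[0,0,0,0,0,0,1],[0.023,0.03,0,0,0,0,1],[0.042,0.062,0,0,0,0,1],[0.055,0.097,0,0,0,0,1],[0.063,0.134,0,0,0,0,1],[0.066,0.172,0,0,0,0,1],[0.062,0.205,0,0,0,0,1],[0.061,0.22,0,0,0,0,1]])

```text
clock: 44.4
ee_pos: [0.5887, -0.1253, 0.1151]
tcp_rot: [0.519, -0.482, 0.481, -0.517]
wrist_force: [-7.7, 0.6, 8.8]
finger_gap: 0.012
```

Emit:
jog_arm(steps=[[0,0.01,0,0,0,0,1],[0,0.02,0,0,0,0,1],[0,0.03,0,0,0,0,1],[0,0.03,0,0,0,0,1]])

```text
clock: 44.8
ee_pos: [0.5887, -0.1239, 0.1079]
tcp_rot: [0.518, -0.482, 0.481, -0.517]
wrist_force: [-7.2, 1.6, 4.8]
finger_gap: 0.0124
```

Emit:
jog_arm(steps=[[0,0,0,0,0,0,0.3],[0,0,0,0,0,0,0.3],[0,0,0,0,0,0,0.3],[0,0,0,0,0,0,0.3],[0,-0.1,0,0,0,0,0.3],[0,-0.3,0,0,0,0,0.3],[0,-0.4,0,0,0,0,0.3],[0,-0.4,0,0,0,0,0.3]])

```text
clock: 45.6
ee_pos: [0.5929, -0.1248, 0.2115]
tcp_rot: [-0.516, 0.479, -0.484, 0.519]
wrist_force: [0.1, -0.1, 0.8]
finger_gap: 0.0598
```

Run:
```python
from h import *
st();im,_=shot("wrist","w27");crop(im,240,100,420,380,2,"c39");im,_=shot("side","s27");crop(im,300,190,420,310,5,"c40")
print(row(G(30,-91,116),GY+np.pi/2))
```

```text
45.6 [ 0.5929 -0.1248  0.2115] [ 0.1189 -0.0717  0.7806] 0.0598
(array([-0.001 ,  0.3652, -0.0051, -0.0003, -0.0016,  0.0002]), 2)
```

View pics/c39.png

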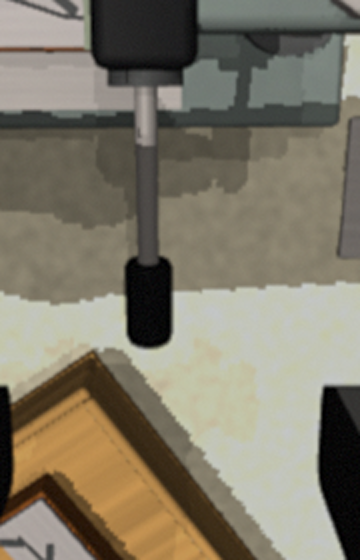

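View pics/c40.png

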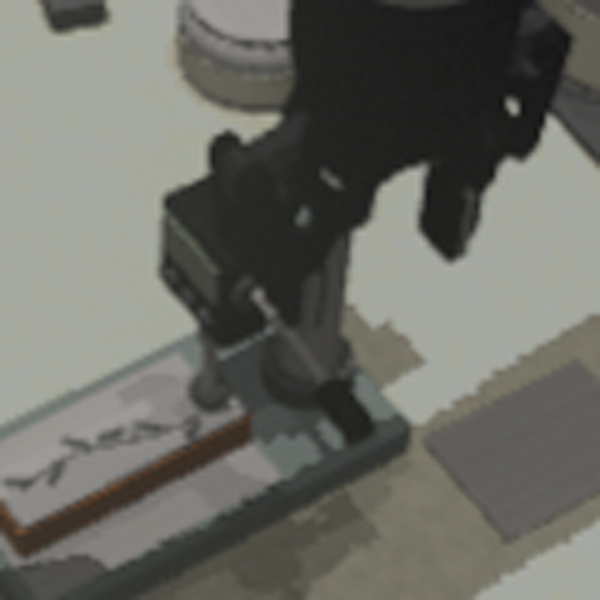

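Emit:
jog_arm(steps=[[0,0.15,-0.005,0,0,0,0.3],[0,0.3,-0.005,0,0,0,0.3],[0,0.365,-0.005,0,0,0,0.3],[0,0.365,-0.005,0,0,0,0.3],[0,0.365,-0.005,0,0,0,1],[0,0.365,-0.005,0,0,0,1],[0,0.365,-0.005,0,0,0,1],[0,0.365,-0.005,0,0,0,1]])

```text
clock: 46.5
ee_pos: [0.5887, -0.1249, 0.1168]
tcp_rot: [0.518, -0.481, 0.482, -0.518]
wrist_force: [-3.2, 1.1, 2.6]
finger_gap: 0.0115
```

Emit:
jog_arm(steps=[[0,0,0,0,0,0,1],[0.003,-0.038,0,0,0,0,1],[0.001,-0.075,0,0,0,0,1],[-0.007,-0.112,0,0,0,0,1],[-0.021,-0.147,0,0,0,0,1],[-0.03,-0.165,0,0,0,0,1],[-0.03,-0.165,0,0,0,0,1]])

```text
clock: 47.2
ee_pos: [0.5879, -0.1143, 0.1581]
tcp_rot: [-0.518, 0.482, -0.48, 0.519]
wrist_force: [-3.3, 6.9, -2.1]
finger_gap: 0.0112
```

Emit:
jog_arm(steps=[[0,0,0,0,0,0,0.3],[0,0,0,0,0,0,0.3],[0,0,0,0,0,0,0.3],[0,-0.15,0,0,0,0,0.3],[0,-0.3,0,0,0,0,0.3],[0,-0.4,0,0,0,0,0.3],[0,-0.4,0,0,0,0,0.3]])

```text
clock: 47.9
ee_pos: [0.5909, -0.1178, 0.2617]
tcp_rot: [-0.516, 0.479, -0.484, 0.519]
wrist_force: [0.3, 0.6, 0.8]
finger_gap: 0.0596
```

Run:
```python
from h import *
im,_=shot("side","s28");crop(im,230,150,480,340,3,"c41");im,_=shot("wrist","w28");crop(im,240,50,420,330,2,"c42");st()
```

```text
48.0 [ 0.5885 -0.1178  0.2576] [ 0.0447 -0.1354 -0.5072] 0.0596
```

View pics/c41.png

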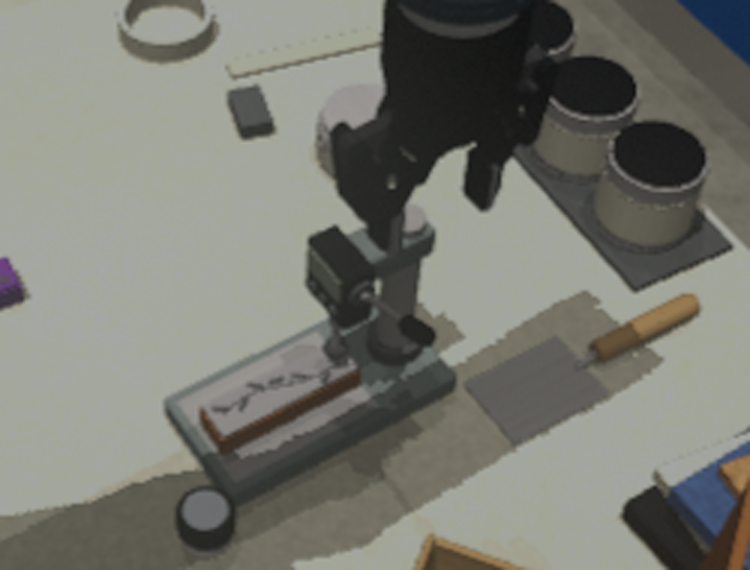

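View pics/c42.png

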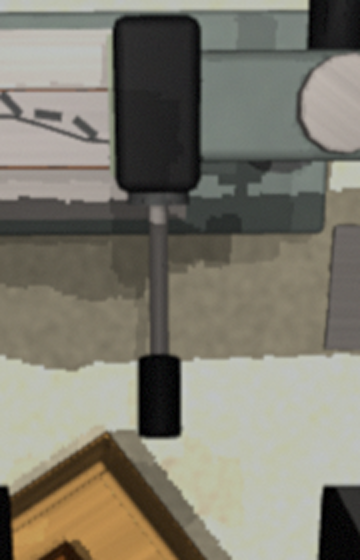

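Run:
```python
from h import *
di=bot.camera_info("side");w=bot.camera_info("wrist")
u=np.array([159,396])/2+[240,50]-.25;x=np.array([416,331])/3+[230,150]-.35
t=tri(w,u,di,x);g,a,r=knob_angle(t[0]);print(t,g,a,r)
a-=.16;k=G(30,-29-62.5*np.cos(a),145+62.5*np.sin(a)-19);print(k,row(k,GY+np.pi/2))
for f in (.65,.75,.85,.95): print(f,-(-62.5*np.cos(f-.16)+62.5*np.cos(a))/250, -(62.5*(np.sin(f-.16)-np.sin(a)))/250)
```

```text
(array([ 0.5878, -0.1206,  0.1658]), [np.float64(0.0007458824089737927), np.float64(0.0007458824089734346)]) [ 29.121  -86.7149 165.7988] 0.5058836461363602 61.348180460960755
[ 0.5887 -0.1216  0.1472] (array([ 0.0147,  0.4417, -0.0006, -0.0004, -0.0018,  0.0003]), 3)
0.65 -0.01461084510948038 -0.03289944134524965
0.75 -0.027458889986969836 -0.05433322503065609
0.85 -0.042382556012734086 -0.07437726485795211
0.95 -0.05923273084895169 -0.09283128740686207
```

Emit:
jog_arm(steps=[[0.015,0.15,0,0,0,0,0.3],[0.015,0.3,0,0,0,0,0.3],[0.015,0.42,0,0,0,0,0.3],[0.015,0.44,0,0,0,0,0.3],[0.015,0.44,0,0,0,0,1],[0.015,0.44,0,0,0,0,1],[0.015,0.44,0,0,0,0,1],[0.015,0.44,0,0,0,0,1]])

```text
clock: 48.8
ee_pos: [0.5885, -0.1215, 0.1483]
tcp_rot: [0.518, -0.481, 0.482, -0.518]
wrist_force: [-4.3, -1.8, 3.2]
finger_gap: 0.012
```

Emit:
jog_arm(steps=[[0,0,0,0,0,0,1],[-0.007,-0.016,0,0,0,0,1],[-0.015,-0.033,0,0,0,0,1],[-0.027,-0.054,0,0,0,0,1],[-0.042,-0.074,0,0,0,0,1],[-0.059,-0.093,0,0,0,0,1],[-0.059,-0.093,0,0,0,0,1]])

```text
clock: 49.5
ee_pos: [0.5871, -0.1063, 0.1701]
tcp_rot: [0.518, -0.481, 0.481, -0.518]
wrist_force: [0.9, -4.7, -10.6]
finger_gap: 0.0123
```

Emit:
jog_arm(steps=[[0,0,0,0,0,0,0.3],[0,0,0,0,0,0,0.3],[0,0,0,0,0,0,0.3],[0,-0.15,0,0,0,0,0.3],[0,-0.3,0,0,0,0,0.3],[0,-0.4,0,0,0,0,0.3],[0,-0.4,0,0,0,0,0.3]])

```text
clock: 50.2
ee_pos: [0.5901, -0.1055, 0.2751]
tcp_rot: [-0.516, 0.479, -0.484, 0.52]
wrist_force: [0.8, -0.5, 0.1]
finger_gap: 0.0595
```

Run:
```python
from h import *
im,_=shot("side","s29");crop(im,230,150,480,340,3,"c43");im,_=shot("wrist","w29");crop(im,240,50,420,330,2,"c44");st();print(row(G(-61,0,260),GY+np.pi))
```

```text
50.3 [ 0.5878 -0.1059  0.271 ] [ 0.4526 -0.3868 -0.1099] 0.0599
(array([-0.2865,  0.0435, -0.3665, -0.0004, -0.5014,  0.0004]), 11)
```

View pics/c43.png

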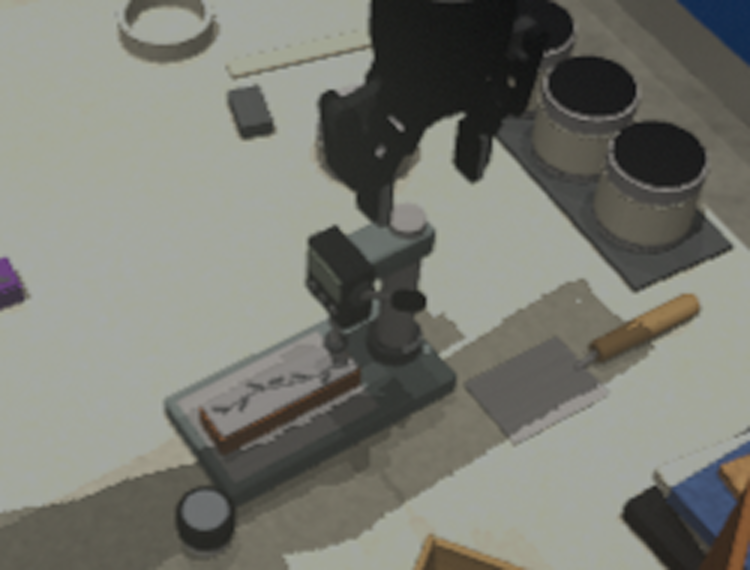

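View pics/c44.png

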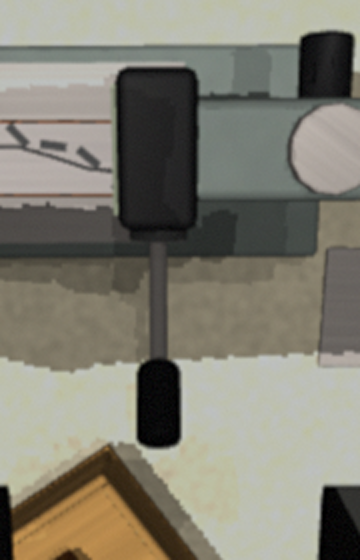

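Lever is fully up again (knob at side crop (408,302), same as before). Now I'll take the block out.

Emit:
jog_arm(steps=[[-0.05,0,-0.1,0,-0.05,0,0.3],[-0.286,0.04,-0.366,0,-0.4,0,0.3],[-0.286,0.04,-0.366,0,-0.5,0,0.3],[-0.286,0.04,-0.366,0,-0.5,0,0.3],[-0.286,0.04,-0.366,0,-0.5,0,0.3],[-0.286,0.04,-0.366,0,-0.5,0,0.3],[-0.286,0.04,-0.366,0,-0.5,0,0.3],[-0.286,0.04,-0.366,0,-0.5,0,0.3]])

```text
clock: 51.1
ee_pos: [0.4901, -0.0414, 0.2592]
tcp_rot: [-0.7, 0.103, -0.102, 0.7]
wrist_force: [0.3, 0.3, -0.1]
finger_gap: 0.0599
```

Emit:
jog_arm(steps=[[0,0,0,0,-0.12,0,0.3],[0,0,0,0,-0.12,0,0.3],[0,0,0,0,-0.12,0,0.3],[0,0,0,0,-0.12,0,0.3],[0,0,0,0,-0.12,0,0.3]])

```text
clock: 51.6
ee_pos: [0.4905, -0.0415, 0.2596]
tcp_rot: [-0.706, -0.027, 0.028, 0.707]
wrist_force: [0.3, 0.2, -0.3]
finger_gap: 0.0597
```

Run:
```python
from h import *
st();print(row(G(-61.5,0,28.5),GY+np.pi))
```

```text
51.6 [ 0.4905 -0.0415  0.2596] [ 0.2613  0.1513 -0.2664] 0.0597
(array([ 0.0021,  0.9245,  0.0008, -0.0002, -0.0002, -0.0004]), 5)
```

Emit:
jog_arm(steps=[[0.002,0.2,0,0,0,0,0.3],[0.002,0.4,0,0,0,0,0.3],[0.002,0.6,0,0,0,0,0.3],[0.002,0.75,0,0,0,0,0.3],[0.002,0.85,0,0,0,0,0.3],[0.002,0.9,0,0,0,0,0.3],[0.002,0.925,0,0,0,0,0.3],[0.002,0.925,0,0,0,0,0.3]])

```text
clock: 52.4
ee_pos: [0.4917, -0.0415, 0.0292]
tcp_rot: [0.707, 0.028, -0.028, -0.707]
wrist_force: [0.1, 0.3, -0.3]
finger_gap: 0.0599
```

Emit:
jog_arm(steps=[[0,0,0,0,0,0,1],[0,0,0,0,0,0,1],[0,0,0,0,0,0,1],[0,0,0,0,0,0,1],[0,-0.01,0,0,0,0,1],[0,-0.018,0,0,0,0,1],[0,-0.018,0,0,0,0,1]])

```text
clock: 53.1
ee_pos: [0.4917, -0.0418, 0.034]
tcp_rot: [0.707, 0.028, -0.028, -0.706]
wrist_force: [0.7, 0.3, -0.4]
finger_gap: 0.0323
```

Emit:
jog_arm(steps=[[0,-0.005,0.05,0,0,0,1],[0,-0.005,0.12,0,0,0,1],[0,-0.005,0.19,0,0,0,1],[0,-0.005,0.24,0,0,0,1],[0,-0.1,0.25,0,0,0,1],[0,-0.3,0.25,0,0,0,1],[0,-0.5,0.25,0,0,0,1],[0,-0.7,0.25,0,0,0,1]])

```text
clock: 53.9
ee_pos: [0.4857, 0.0216, 0.2102]
tcp_rot: [-0.706, -0.028, 0.029, 0.707]
wrist_force: [1.8, -0.2, -0.2]
finger_gap: 0.0326
```

Run:
```python
from h import *
st();p=C(-44,-50,0)+[.001,0,.25];print(p,row(p,CY+np.pi))
```

```text
53.9 [0.4857 0.0216 0.2102] [ 1.808  -0.2346 -0.2404] 0.0326
[ 0.4534 -0.3309  0.25  ] (array([-0.2421, -0.1597, -1.3947,  0.    ,  0.3061, -0.0004]), 8)
```

Emit:
jog_arm(steps=[[0,-0.18,0,0,0.02,0,1],[-0.03,-0.18,-0.15,0,0.07,0,1],[-0.08,-0.18,-0.35,0,0.12,0,1],[-0.12,-0.18,-0.55,0,0.17,0,1],[-0.15,-0.18,-0.75,0,0.22,0,1],[-0.18,-0.18,-0.9,0,0.26,0,1],[-0.2,-0.18,-1.0,0,0.3,0,1],[-0.2,-0.18,-1.0,0,0.306,0,1]])

```text
clock: 54.7
ee_pos: [0.4551, -0.2364, 0.2531]
tcp_rot: [0.639, -0.305, 0.305, -0.637]
wrist_force: [0.4, 0.1, -2.1]
finger_gap: 0.032
```

Run:
```python
from h import *
st();p=C(-44,-50,0)+[.001,0,.25];print(p,row(p,CY+np.pi))
```

```text
54.7 [ 0.4551 -0.2364  0.2531] [ 0.3877  0.1025 -2.0811] 0.032
[ 0.4534 -0.3309  0.25  ] (array([ 0.2898,  0.0127, -0.2425,  0.0006, -0.0034,  0.0001]), 2)
```

Emit:
jog_arm(steps=[[0.15,0.0,-0.13,0,0,0,1],[0.29,0.0,-0.242,0,0,0,1],[0.29,0.1,-0.242,0,0,0,1],[0.29,0.3,-0.242,0,0,0,1],[0.29,0.5,-0.242,0,0,0,1],[0.29,0.65,-0.242,0,0,0,1],[0.29,0.7,-0.242,0,0,0,1],[0.29,0.7,-0.242,0,0,0,1]])

```text
clock: 55.5
ee_pos: [0.4554, -0.3251, 0.0774]
tcp_rot: [-0.639, 0.302, -0.3, 0.64]
wrist_force: [0.4, -0.0, -0.1]
finger_gap: 0.0325
```

Run:
```python
from h import *
st();print(Cinv(bot.state()['ee_pos']));im,i=shot("wrist","w31");im,_=shot("scene","sc31");crop(im,130,100,280,270,3.5,"c45")
print(row(C(-44,-50,13)+[.001,0,0],CY+np.pi))
```

```text
55.5 [ 0.4554 -0.3251  0.0774] [ 0.3784 -0.0099 -0.0687] 0.0325
[-46.5355 -44.0274  77.443 ]
(array([ 0.0018,  0.269 , -0.0226, -0.0004,  0.    ,  0.0007]), 2)
```

View pics/c45.png

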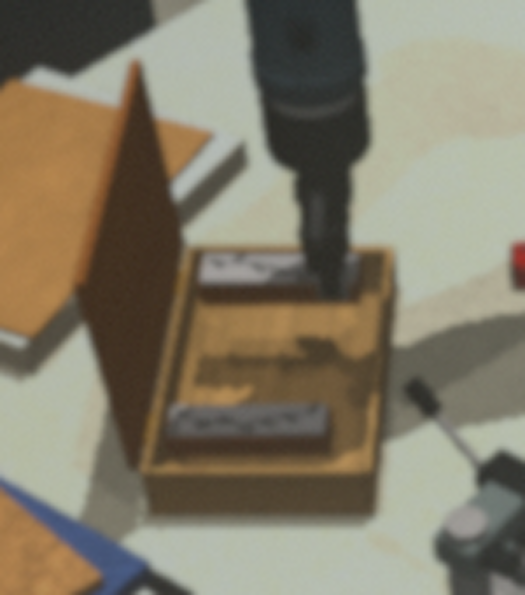

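View pics/w31.png

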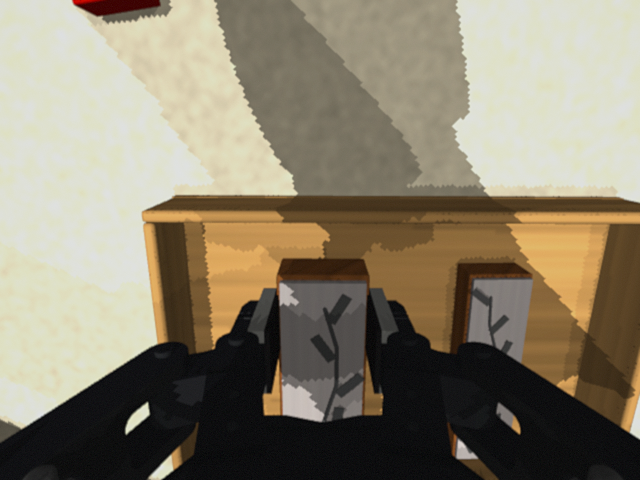

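Emit:
jog_arm(steps=[[0.002,0.1,-0.012,0,0,0,1],[0.002,0.18,-0.012,0,0,0,1],[0.002,0.225,-0.012,0,0,0,1],[0.002,0.24,-0.012,0,0,0,1],[0.002,0.25,-0.012,0,0,0,1],[0.002,0.257,-0.012,0,0,0,1],[0.002,0.257,-0.012,0,0,0,1]])

```text
clock: 56.3
ee_pos: [0.4542, -0.3295, 0.0149]
tcp_rot: [0.639, -0.302, 0.302, -0.639]
wrist_force: [1.2, -0.3, -0.9]
finger_gap: 0.0327
```

Emit:
jog_arm(steps=[[0,0.005,0,0,0,0,1],[0,0.009,0,0,0,0,1],[0,0.009,0,0,0,0,1]])

```text
clock: 56.6
ee_pos: [0.4542, -0.3295, 0.0144]
tcp_rot: [0.64, -0.302, 0.302, -0.639]
wrist_force: [-5.6, 2.5, 21.7]
finger_gap: 0.0322
```

Contact. Release and rise to look at both blocks.

Emit:
jog_arm(steps=[[0,-0.008,0,0,0,0,1],[0,-0.008,0,0,0,0,0.3],[0,-0.008,0,0,0,0,0.3],[0,-0.008,0,0,0,0,0.3],[0,-0.008,0,0,0,0,0.3],[0,-0.2,0,0,0,0,0.3],[0,-0.5,0,0,0,0,0.3],[0,-0.9,0,0,0,0,0.3]])

```text
clock: 57.4
ee_pos: [0.4533, -0.3288, 0.1633]
tcp_rot: [-0.639, 0.302, -0.301, 0.64]
wrist_force: [0.7, -1.7, -0.1]
finger_gap: 0.06
```

Emit:
jog_arm(steps=[[0.3,-0.6,0,0,0,0,0.3],[0.7,-0.6,0,0,0,0,0.3],[0.7,-0.6,0,0,0,0,0.3],[0.7,-0.6,0,0,0,0,0.3],[0.7,-0.6,0,0,0,0,0.3],[0.7,-0.6,0,0,0,0,0.3]])

```text
clock: 58.0
ee_pos: [0.5672, -0.4675, 0.3141]
tcp_rot: [0.639, -0.301, 0.305, -0.639]
wrist_force: [-1.4, -1.0, -0.2]
finger_gap: 0.0598
```

Run:
```python
from h import *
st();print(Cinv(bot.state()['ee_pos']));im,i=shot("wrist","w32");im,_=shot("scene","sc32");crop(im,130,100,280,270,3.5,"c46")
```

```text
58.0 [ 0.5672 -0.4675  0.3141] [-1.4412 -0.9633 -0.2355] 0.0598
[134.4497 -48.3693 314.1251]
```

View pics/c46.png

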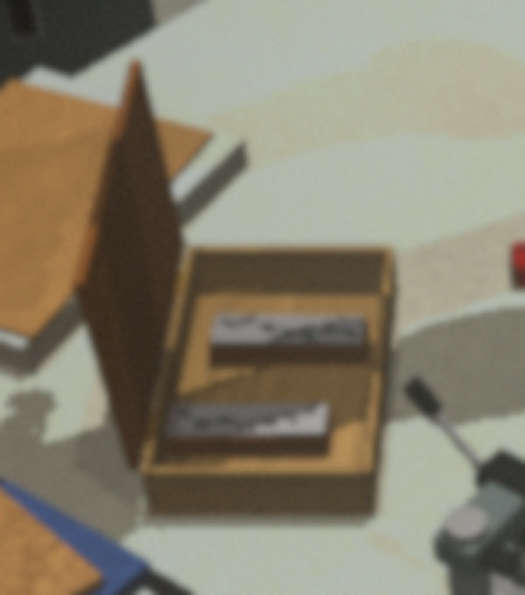

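View pics/w32.png

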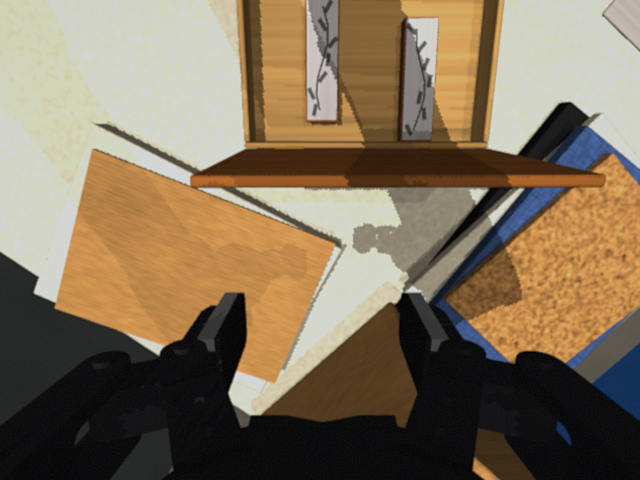

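Both blocks lie flat and face up inside the case. The first one was shifted a little toward the hinge wall and is still fully inside, flat on the floor. Before closing the lid from behind, I'll check how high the box behind it is.

Run:
```python
from h import *
im=cv2.imread("pics/sc32.png");crop(im,0,90,200,320,2.6,"c47")
im=cv2.imread("pics/w32.png");crop(im,180,140,640,480,1.7,"c48")
w=bot.camera_info("wrist")
# blocks: corners top
for n,P in (("b2",[[404,18],[438,17],[433,140],[401,139]]),("b1",[[339,122],[307,121]])):
    q=plane(w,P,.029);print(n,[Cinv(x) for x in q])
print(knob_angle(G(30,-91,135)))
```

```text
b2 [array([-45.3273,  32.9765,  29.    ]), array([-46.17  ,  66.2576,  29.    ]), array([70.5591, 70.2118, 29.    ]), array([69.4864, 36.1803, 29.    ])]
b1 [array([ 52.1512, -29.7639,  29.    ]), array([ 51.1057, -63.3018,  29.    ])]
(array([ 30., -91., 135.]), np.float64(8.687684178074195e-05), np.float64(62.80127387243033))
```

View pics/c47.png

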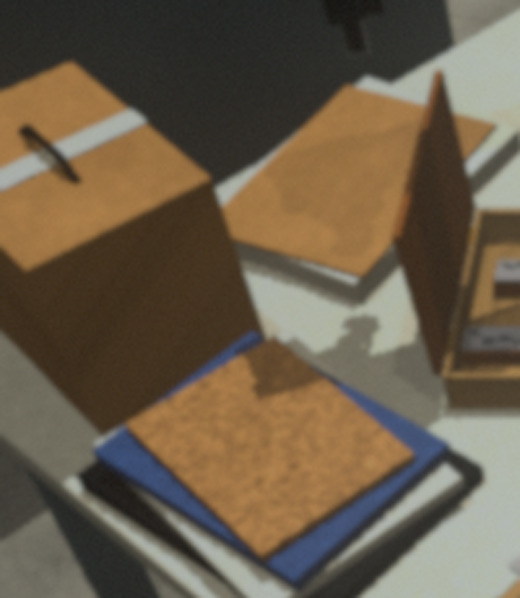

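View pics/c48.png

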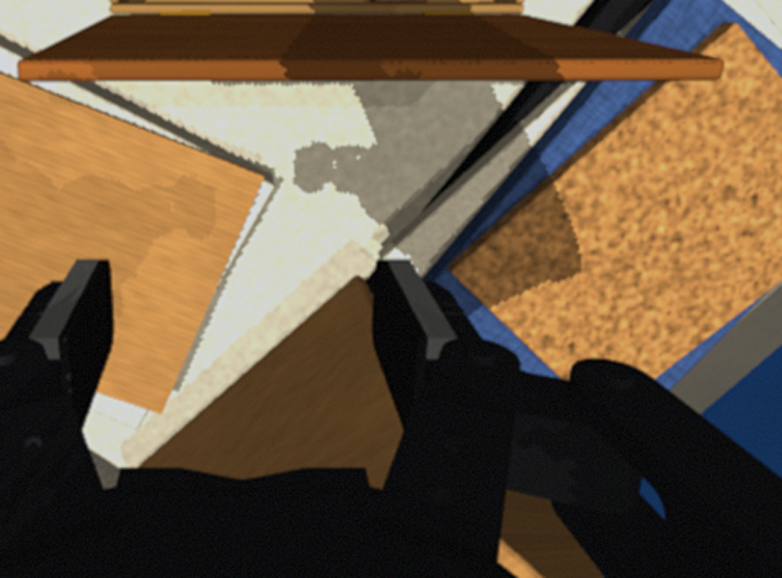

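Run:
```python
from h import *
w=bot.camera_info("wrist");s=bot.camera_info("scene")
b=plane(w,[400,305],0)[0];print("base corner",b,Cinv(b))
for h in (.1,.15,.2,.25,.3): print(h,proj(s,[b[0],b[1],h]))
e=plane(w,[[180+123/1.7,140+465/1.7]],0);print(Cinv(e[0]))
# lid edge top
q=plane(w,[[191,186],[606,184]],.222);print([Cinv(x) for x in q])
st();print(row(C(128,-3,300),None),row(C(128,-3,196),None))
```

```text
base corner [ 0.7338 -0.5124  0.    ] [275.0198  51.6098   0.    ]
0.1 [[ 92.6376 198.3814]]
0.15 [[ 87.3601 183.1722]]
0.2 [[ 81.8115 167.1815]]
0.25 [[ 75.9702 150.3477]]
0.3 [[ 69.8126 132.6021]]
[ 439.0881 -145.0353   -0.    ]
[array([  92.9931, -125.8634,  222.    ]), array([ 92.1659, 121.7743, 222.    ])]
58.1 [ 0.5649 -0.4638  0.3111] [-0.4117  0.7244  0.2261] 0.06
(array([-0.0087,  0.0445,  0.179 ,  0.    ,  0.    ,  0.    ]), 1) (array([-0.0082,  0.4605,  0.1789,  0.    ,  0.    ,  0.    ]), 3)
```

Emit:
jog_arm(steps=[[0,0,0.09,0,0,0,1],[-0.008,0.04,0.179,0,0,0,1],[-0.008,0.15,0.179,0,0,0,1],[-0.008,0.3,0.179,0,0,0,1],[-0.008,0.44,0.179,0,0,0,1],[-0.008,0.46,0.179,0,0,0,1],[-0.008,0.46,0.179,0,0,0,1]])

```text
clock: 58.8
ee_pos: [0.597, -0.4333, 0.1959]
tcp_rot: [-0.639, 0.303, -0.3, 0.64]
wrist_force: [1.2, 0.6, 0.2]
finger_gap: -0.0002
```

Run:
```python
from h import *
st();p0=Cinv(bot.state()['ee_pos']);print(p0)
for th in (90,82,75,67,60,52,45,37,30,22,15,10,5,2,0):
    t=np.deg2rad(th);P=np.array([82-150*np.cos(t)+8*np.sin(t)+11,p0[1],46+150*np.sin(t)+8*np.cos(t)])
    print(th,np.round((P-p0)[[0]]/250,3),np.round(-(P-p0)[2]/250,3))
im,_=shot("wrist","w33")
```

```text
58.8 [ 0.597  -0.4333  0.1959] [1.217  0.5828 0.2265] -0.0002
[126.9611  -3.6164 195.9189]
90 [-0.104] -0.0
82 [-0.188] 0.001
75 [-0.26] 0.012
67 [-0.341] 0.035
60 [-0.408] 0.064
52 [-0.48] 0.107
45 [-0.537] 0.153
37 [-0.596] 0.213
30 [-0.639] 0.272
22 [-0.68] 0.345
15 [-0.707] 0.413
10 [-0.721] 0.464
5 [-0.731] 0.516
2 [-0.734] 0.547
0 [-0.736] 0.568
```

View pics/w33.png

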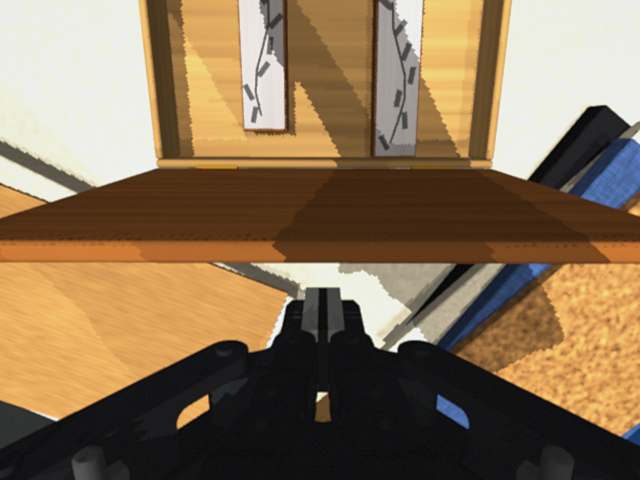

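Emit:
jog_arm(steps=[[-0.06,0,0,0,0,0,1],[-0.104,0,0,0,0,0,1],[-0.145,0,0,0,0,0,1],[-0.188,0.001,0,0,0,0,1],[-0.225,0.006,0,0,0,0,1],[-0.26,0.012,0,0,0,0,1]])

```text
clock: 59.45
ee_pos: [0.5579, -0.3845, 0.1965]
tcp_rot: [0.64, -0.3, 0.304, -0.639]
wrist_force: [1.6, -1.7, 2.2]
finger_gap: -0.0002
```

Run:
```python
from h import *
st();print(Cinv(bot.state()['ee_pos']));im,_=shot("wrist","w34")
```

```text
59.45 [ 0.5579 -0.3845  0.1965] [ 1.5999 -1.6585  2.2433] -0.0002
[ 64.5468  -2.7367 196.4621]
```

View pics/w34.png

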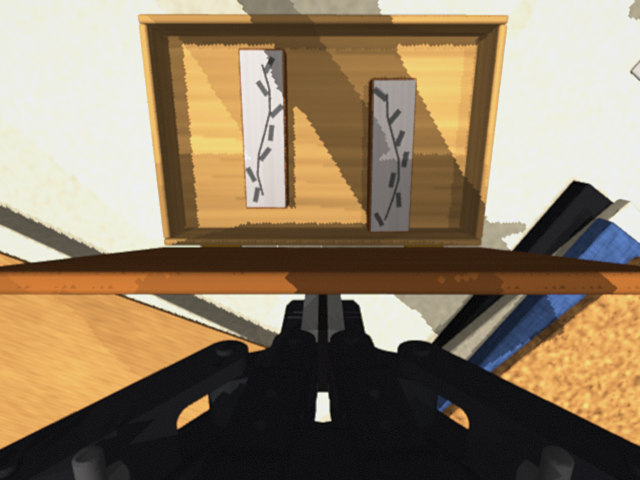

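Emit:
jog_arm(steps=[[-0.041,0.011,0,0,0,0,1],[-0.081,0.023,0,0,0,0,1],[-0.115,0.037,0,0,0,0,1],[-0.148,0.052,0,0,0,0,1],[-0.184,0.073,0,0,0,0,1],[-0.22,0.095,0,0,0,0,1],[-0.25,0.118,0,0,0,0,1],[-0.277,0.141,0,0,0,0,1]])

```text
clock: 60.3
ee_pos: [0.5123, -0.3299, 0.1581]
tcp_rot: [-0.639, 0.302, -0.302, 0.64]
wrist_force: [0.8, 0.3, 1.4]
finger_gap: -0.0001
```

Emit:
jog_arm(steps=[[-0.03,0.03,0,0,0,0,1],[-0.059,0.06,0,0,0,0,1],[-0.08,0.09,0,0,0,0,1],[-0.102,0.119,0,0,0,0,1],[-0.122,0.155,0,0,0,0,1],[-0.143,0.192,0,0,0,0,1],[-0.157,0.226,0,0,0,0,1],[-0.17,0.26,0,0,0,0,1]])

```text
clock: 61.1
ee_pos: [0.4855, -0.2976, 0.0929]
tcp_rot: [0.639, -0.302, 0.302, -0.639]
wrist_force: [0.4, -0.7, 1.0]
finger_gap: -0.0001
```

Run:
```python
from h import *
st();print(Cinv(bot.state()['ee_pos']));im,_=shot("side","s35");crop(im,280,270,500,480,2.7,"c49")
```

```text
61.1 [ 0.4855 -0.2976  0.0929] [ 0.3928 -0.7063  1.011 ] -0.0001
[-48.6508  -3.3168  92.9054]
```

View pics/c49.png

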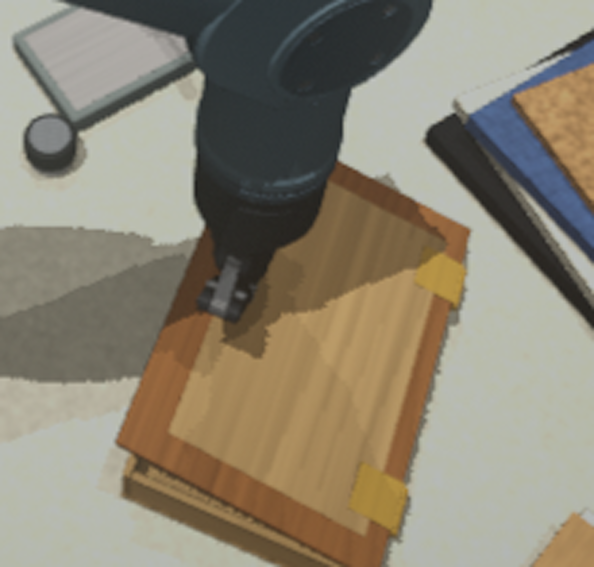

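Emit:
jog_arm(steps=[[-0.005,0.02,0,0,0,0,1],[-0.01,0.04,0,0,0,0,1],[-0.015,0.06,0,0,0,0,1],[-0.018,0.08,0,0,0,0,1],[-0.021,0.1,0,0,0,0,1],[-0.024,0.115,0,0,0,0,1],[-0.026,0.13,0,0,0,0,1],[-0.027,0.14,0,0,0,0,1]])

```text
clock: 61.95
ee_pos: [0.4817, -0.2928, 0.0585]
tcp_rot: [0.639, -0.302, 0.302, -0.639]
wrist_force: [-0.4, 0.5, 0.9]
finger_gap: -0.0
```

Emit:
jog_arm(steps=[[0,0.005,0,0,0,0,1],[0,0.01,0,0,0,0,1],[0,0.015,0,0,0,0,1],[0,0.02,0,0,0,0,1],[0,0.02,0,0,0,0,1]])

```text
clock: 62.45
ee_pos: [0.4816, -0.2925, 0.0546]
tcp_rot: [0.64, -0.302, 0.302, -0.639]
wrist_force: [-3.4, 1.2, 9.4]
finger_gap: 0.0002
```

Firm contact at z ≈ 54 mm = shut lid's top. A slightly firmer press, then off.

Emit:
jog_arm(steps=[[0,0.003,0,0,0,0,1],[0,0.005,0,0,0,0,1],[0,0.005,0,0,0,0,1]])

```text
clock: 62.75
ee_pos: [0.4816, -0.2925, 0.0544]
tcp_rot: [0.64, -0.302, 0.302, -0.639]
wrist_force: [-6.8, 2.3, 21.7]
finger_gap: 0.0001
```

Emit:
jog_arm(steps=[[0,-0.1,0,0,0,0,1],[0,-0.3,0,0,0,0,1],[0,-0.6,0,0,0,0,0.6],[0,-0.9,0,0,0,0,0.3],[0,-0.9,0,0,0,0,0.3]])

```text
clock: 63.25
ee_pos: [0.4813, -0.2925, 0.2796]
tcp_rot: [0.639, -0.302, 0.302, -0.639]
wrist_force: [0.5, -0.8, -0.1]
finger_gap: 0.0433
```

Run:
```python
from h import *
st();print(row(G(30,-75,265),GY+np.pi/2));im,_=shot("side","s36");crop(im,270,230,500,480,2.4,"c50");im,_=shot("scene","sc36");crop(im,120,120,340,320,3,"c51")
```

```text
63.25 [ 0.4813 -0.2925  0.2796] [ 0.4917 -0.769  -0.1433] 0.0433
(array([-0.2964,  0.0583,  0.7956,  0.    ,  0.1945,  0.    ]), 5)
```

View pics/c50.png

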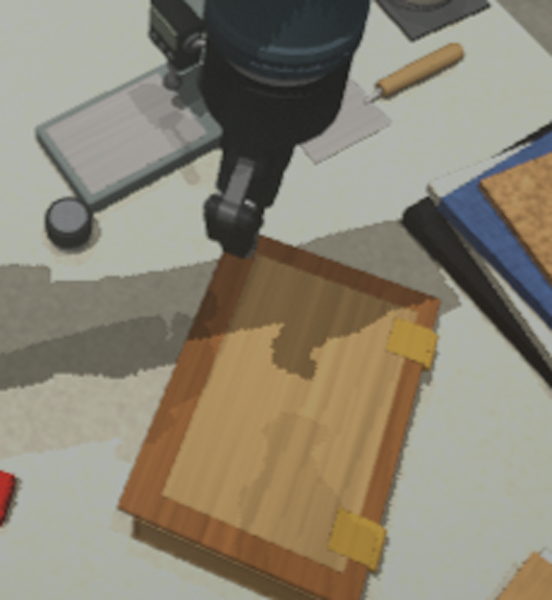

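View pics/c51.png

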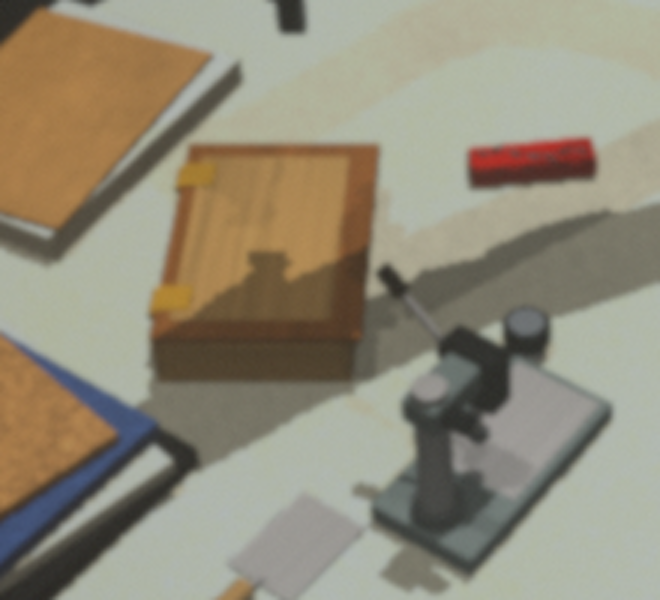

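Lid is shut, and the gauge is empty with its lever up. Now I'll lower the lever.

Emit:
jog_arm(steps=[[-0.1,0,0.2,0,0.03,0,0.3],[-0.2,0,0.5,0,0.1,0,0.3],[-0.296,0.03,0.795,0,0.19,0,0.3],[-0.296,0.03,0.795,0,0.195,0,0.3],[-0.296,0.03,0.795,0,0.195,0,0.3],[-0.296,0.03,0.795,0,0.195,0,0.3],[-0.296,0.03,0.795,0,0.195,0,0.3],[-0.296,0.03,0.795,0,0.195,0,0.3]])

```text
clock: 64.15
ee_pos: [0.5874, -0.1112, 0.2696]
tcp_rot: [0.519, -0.481, 0.481, -0.518]
wrist_force: [-0.1, 0.3, -0.6]
finger_gap: 0.0601
```

Run:
```python
from h import *
st();print(row(G(30,-75.5,167),GY+np.pi/2))
```

```text
64.15 [ 0.5874 -0.1112  0.2696] [-0.1099  0.2565 -0.5961] 0.0601
(array([-0.0077,  0.4105,  0.0025,  0.0003, -0.001 ,  0.0003]), 3)
```

Emit:
jog_arm(steps=[[-0.008,0.15,0.003,0,0,0,0.3],[-0.008,0.3,0.003,0,0,0,0.3],[-0.008,0.39,0.003,0,0,0,0.3],[-0.008,0.41,0.003,0,0,0,0.3],[-0.008,0.41,0.003,0,0,0,1],[-0.008,0.41,0.003,0,0,0,1],[-0.008,0.41,0.003,0,0,0,1],[-0.008,0.41,0.003,0,0,0,1]])

```text
clock: 64.95
ee_pos: [0.5875, -0.1086, 0.1686]
tcp_rot: [0.519, -0.481, 0.481, -0.517]
wrist_force: [-6.4, -2.3, 5.7]
finger_gap: 0.0123
```

Emit:
jog_arm(steps=[[0,0,0,0,0,0,1],[0.023,0.03,0,0,0,0,1],[0.042,0.062,0,0,0,0,1],[0.055,0.097,0,0,0,0,1],[0.063,0.134,0,0,0,0,1],[0.066,0.172,0,0,0,0,1],[0.062,0.205,0,0,0,0,1],[0.061,0.22,0,0,0,0,1]])

```text
clock: 65.75
ee_pos: [0.5886, -0.1224, 0.1132]
tcp_rot: [0.519, -0.481, 0.48, -0.518]
wrist_force: [-10.0, 5.7, 8.7]
finger_gap: 0.0124
```

Emit:
jog_arm(steps=[[0,0.01,0,0,0,0,1],[0,0.02,0,0,0,0,1],[0,0.03,0,0,0,0,1],[0,0.03,0,0,0,0,1]])

```text
clock: 66.15
ee_pos: [0.5883, -0.1199, 0.1068]
tcp_rot: [0.52, -0.481, 0.479, -0.519]
wrist_force: [-10.9, 4.8, 14.4]
finger_gap: 0.0122
```

Emit:
jog_arm(steps=[[0,0,0,0,0,0,0.3],[0,0,0,0,0,0,0.3],[0,0,0,0,0,0,0.3],[0,0,0,0,0,0,0.3],[0,-0.1,0,0,0,0,0.3],[0,-0.3,0,0,0,0,0.3],[0,-0.4,0,0,0,0,0.3],[0,-0.4,0,0,0,0,0.3]])

```text
clock: 66.95
ee_pos: [0.5928, -0.1226, 0.2094]
tcp_rot: [-0.517, 0.478, -0.483, 0.52]
wrist_force: [1.1, 0.3, -0.6]
finger_gap: 0.0596
```

Run:
```python
from h import *
st();im,_=shot("wrist","w37");crop(im,240,100,420,380,2,"c52");im,_=shot("side","s37");crop(im,300,190,420,310,5,"c53")
```

```text
66.95 [ 0.5928 -0.1226  0.2094] [ 1.1199  0.2511 -0.5873] 0.0596
```

View pics/c52.png

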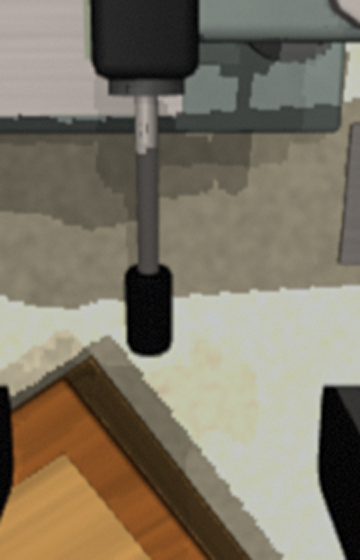

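View pics/c53.png

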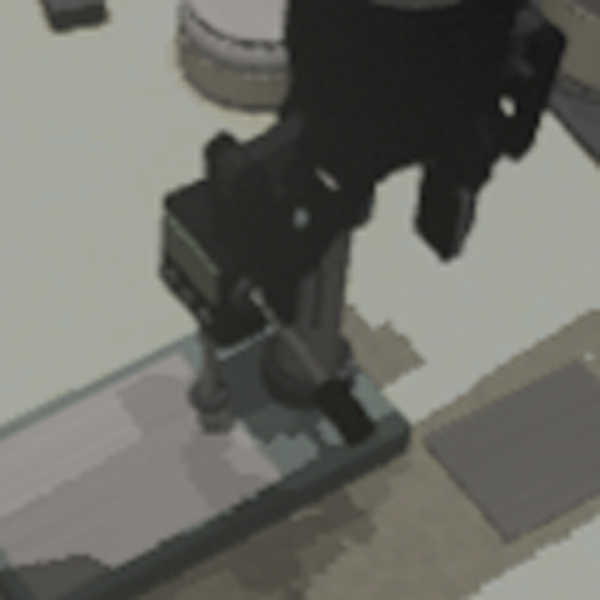

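Emit:
jog_arm(steps=[[0,-0.3,0,0,0,0,0.3],[0,-0.6,-0.1,0,0,0,0.3],[0,-0.6,-0.3,0,0,0,0.3],[0,-0.6,-0.5,0,0,0,0.3],[0,-0.6,-0.7,0,0,0,0.3],[0,-0.6,-0.7,0,0,0,0.3],[0,-0.6,-0.7,0,0,0,0.3]])

```text
clock: 67.75
ee_pos: [0.4118, -0.1368, 0.3542]
tcp_rot: [0.519, -0.482, 0.481, -0.517]
wrist_force: [0.5, 0.6, -0.3]
finger_gap: 0.0595
```

Run:
```python
from h import *
st();im,_=shot("side","s38");im,_=shot("scene","sc38");crop(im,120,120,340,320,3,"c54")
```

```text
67.75 [ 0.4118 -0.1368  0.3542] [ 0.5486  0.5896 -0.2554] 0.0595
```

View pics/s38.png

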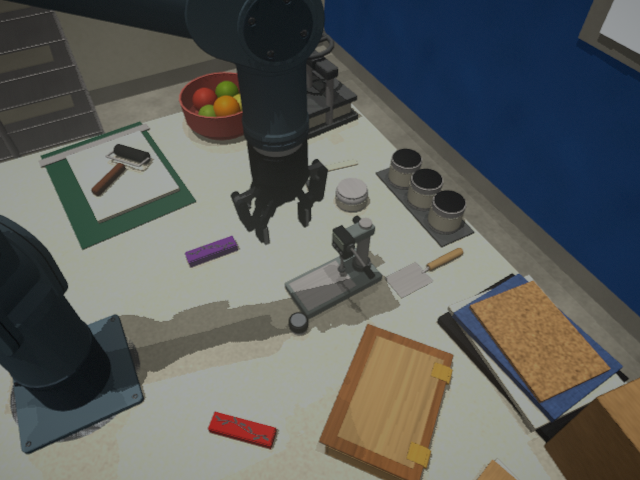

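View pics/c54.png

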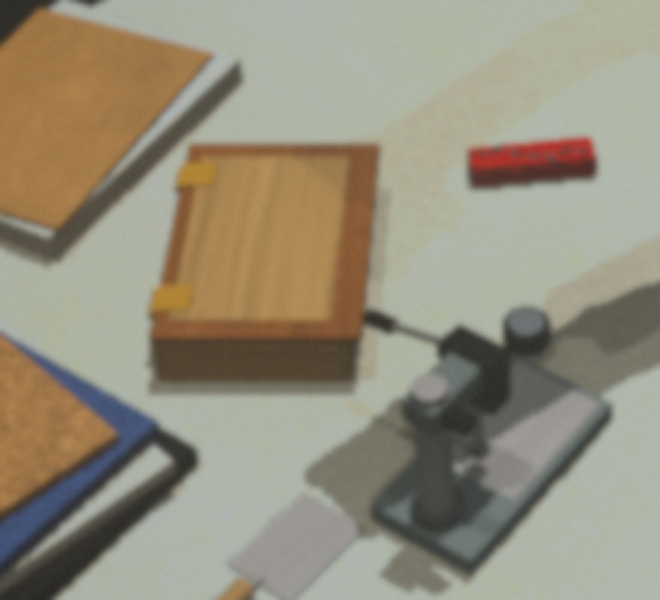

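View pics/sc38.png

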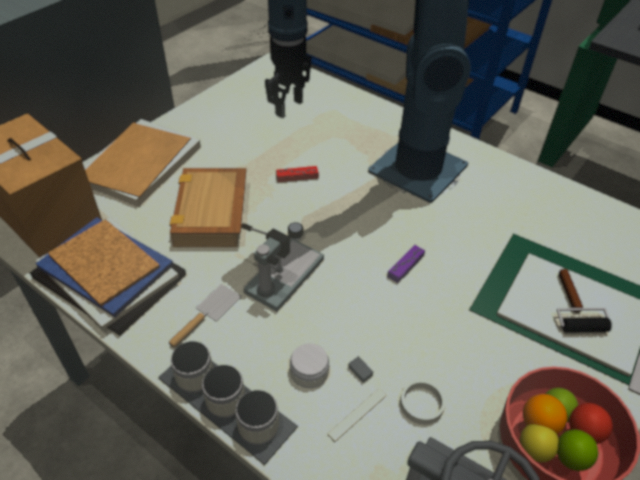

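Final views show the lid shut flat, the gauge empty, and the knob at scene (246,226), its lever-down position. The bystanders are where they were at the start.

Run:
```python
from plant import bot
print(bot.close_job(),bot.state()['clock'])
```

```text
the job is handed in; nothing more can be done
the job is handed in; nothing more can be done
```

I gauged the two blocks in the row, left one first, and laid both face up and flat in the case. I then shut the lid slowly, left the gauge empty with its lever fully down, and handed the job in at about 68 s.

**Gauging:** For each block I raised the lever and laid the block down with its end about 12 mm past the middle of the foot. I let go, then kept the lever fully down for more than 1.5 s before raising it and taking the block out. The knob measured within 0.02 rad of fully down for the first block. For the second block and at the end I compared it by eye with that position, and it matched.

**Last checks:**
- **Case:** Both blocks were flat on the case floor before the lid closed. The lid stopped against about 20 N at 54 mm, the shut height.
- **Bench:** In the last pictures the other things on the bench look unmoved.

**Disagreements:**
- **Lever raises:** The fingers slipped on the knob during two of the lever raises, so it stopped at about 0.7 to 0.75 rad. I gripped it again each time and raised it to its stop before handling a block. It measured 0.86 rad after the first of these, and I matched the later ones by eye.
- **Moved block:** The first block shifted about 15 mm inside the case while I was gauging the second. It stayed flat and clear of the walls.
- **Cameras:** The side and scene cameras disagreed by 10 to 15 mm on some points, so I relied on close wrist views for positions.

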